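# Unstack the printing blocks and bed each in its registration board

### The arm

A 6-joint arm with a two-finger parallel gripper is mounted at the origin on a cart in front of the work surface, level with it; the furniture and walls round the work are solid. World frame = base frame: x ahead of the robot, y to its left, z up, the work surface at z = 0. Lengths are in m, angles in rad, forces in N, time in s.
With the tool pointing down it reaches from about 0.375 to 0.9 m from the base axis. Payload 3.1 kg.
Tool frame: the origin (TCP) lies at the very end of the fingers, on their centre line; the grasp point (between the pads) lies 19 mm behind it (hold_point_z is the distance from the TCP to the grasp point, in m); z points along the fingers, x is the direction in which the jaws open and shut, and the axes are right-handed (so a half turn about z gives the same grasp; the last joint's range is limited). The gripper opens to 87 mm and grips with 3 to 60 N. Pads are 19 mm wide; open, the fingers measure 117 mm over their backs; the gripper's body (75 mm by 190 mm) begins 51 mm behind the grasp point.
Start: joints at [0.996, 0.527, 1.433, -0, 1.181, -0.178], TCP at [0.242, 0.576, 0.223] pointing down, gripper open.
Joint ranges: [-3.08, 3.08], [-0.75, 2.2], [0.22, 2.44], [-1.43, 4.57], [0, 2.65], [-2.85, 2.85]. Speed limits (rad/s): [2.79, 2.79, 3.14, 3.14, 3.14, 3.14].

### API

Orientations are given as a unit quaternion [x, y, z, w].
In Python, from rig import * gives the robot as it stands.
- The arm moves only by the tool carry_out, never from a script. Its argument "deltas" is a list of rows, each a list of 7 numbers: the closure, from -1 (fully open) to 1 (shut), then the shift along the tool's x, y, z in units of 25 mm (1.0 is 25 mm), then the turn, a rotation vector about the tool's x, y, z in degrees. In form: [[jaw, x, y, z, rx, ry, rz], ...]. A call has 1 to 8 rows; each row is the pose to reach, as a shift and turn from the pose commanded when the call began, along the tool's axes at that moment; what a row does not reach only later rows make up. A row lasts 1/10 s, in which the tool goes at most 50 mm and 8.59 degrees, less where a joint would pass 70% of its speed; a pose out of reach is approached as far as the arm can. A call with a gripper value outside its range is refused whole. The fingers move at their own pace and stop on an object; "force" is the grip in N (left out, the last holds). Time passes only in rows, so rows that repeat a pose let the fingers close. It gives the time, the measured TCP pose, the force and the opening at its end, in the units of the state.
- get_obs(): the state, without advancing time (a new reading comes with each control period).
- camera(name): name is "scene" or "top" or "wrist"; returns (picture, depth): 480x640x3 uint8, red, green, blue; 480x640 float32, m along the optical axis (not along the pixel's ray), 0 where there is no reading.
- camera_info(name): a dict with "mtx" (3x3 intrinsics, pixels), "origin" and "rotation" of the camera in the world. Camera axes: x right, y down, z forward; pixel columns grow to the right and rows downward; lengths in m; the calibration is good to about 2 mm. A picture is of the moment at which its call begins: read the wrist's pose just before it. camera_info takes no time and is no camera call; for the wrist camera it gives the pose at the moment of the call.
- hand_in(): hands the job in, once; it reports no verdict.
Trained networks look in the newest picture that a camera, given by its name, has taken for a name from the list of things; names that differ only in an ending like _2 or _b are one class to them, and where a whole thing is asked for, a point or a joint stands for the part that bears it (a point fixed in the world has none). Each returns a list of dicts, best first, with "score" (0 to 1); they miss things now and then, are a little off and sometimes report something else, mostly with a low value. They report only what shows in the picture. A call takes as long as a camera call.
- spot_in(camera, target): "pixel" ([row, column] in pixels, amid what is visible of it).
The state is a dict: "time": time; "q": joint angles; "joint_velocities": joint speeds; "joint_torque": joint torques, N m; "position": TCP position; "tool_rot": TCP orientation; "ft_force": force on the tool from outside, world axes, zero at the start; "moment": the same for the moment, N m; "grip_width": finger opening in m.
Only numpy, scipy, OpenCV 4.12 (cv2) and the standard library are available. Lean on these libraries where they do the work, as an engineer would, in place of code of your own. Each camera call takes 0.05 s, during which the arm holds its last target.

### The job

The carved printing blocks have been left in a pile, and the little red berry block has been dropped into the big leaf board. Take the pile apart and lay all four blocks, picture up, each right down in the recess of its own registration board: the one it fits closely, with smears of the same ink on its battens. Which end of a block points where does not matter.

Things in the scene. Friction and masses are not known exactly. Their poses are not given: they have to be found in the camera images.
- leaf_block: Printing block: plywood with brown lino on top, raised picture and border in dark green ink, a leaf with veins. A box 64 mm along its x axis (the narrow way, take it across this), 96 mm along y, 30 mm high; origin at the centre of its underside, z up. Loose. It starts flat on the table as the bottom of the stack of three.
- wave_block: Printing block: plywood with brown lino on top, raised picture and border in blue ink, four wavy lines. A box 50 mm along its x axis (the narrow way, take it across this), 78 mm along y, 30 mm high; origin at the centre of its underside, z up. Loose. It starts flat on top of the leaf block, in the middle of the stack.
- sun_block: Printing block: plywood with brown lino on top, raised picture and border in ochre yellow ink, a sun with rays between two bars. A box 38 mm along its x axis (the narrow way, take it across this), 60 mm along y, 30 mm high; origin at the centre of its underside, z up. Loose. It starts flat on top of the wave block, on top of the stack.
- berry_block: Printing block: plywood with brown lino on top, raised picture and border in red ink, two berries on stalks. A box 28 mm along its x axis (the narrow way, take it across this), 46 mm along y, 30 mm high; origin at the centre of its underside, z up. Loose. It starts loose inside the far too large leaf board, on its floor.
- leaf_board: Fixed plywood registration board with dark green ink smears: pale battens (12 mm wide, tops 14 mm above the origin) round a dark recess 68 mm along x, 100 along y at its floor, 4 mm above the origin (leaf block + 2 mm all round). Inner edges bevelled: mouth 5 mm wider on every side, guiding the block in. Outside 98 x 130 mm. Origin: centre of underside, at table height, below recess centre.
- wave_board: Fixed plywood registration board with blue ink smears: pale battens (12 mm wide, tops 14 mm above the origin) round a dark recess 54 mm along x, 82 along y at its floor, 4 mm above the origin (wave block + 2 mm all round). Inner edges bevelled: mouth 5 mm wider on every side, guiding the block in. Outside 84 x 112 mm. Origin: centre of underside, at table height, below recess centre.
- sun_board: Fixed plywood registration board with ochre yellow ink smears: pale battens (12 mm wide, tops 14 mm above the origin) round a dark recess 42 mm along x, 64 along y at its floor, 4 mm above the origin (sun block + 2 mm all round). Inner edges bevelled: mouth 5 mm wider on every side, guiding the block in. Outside 72 x 94 mm. Origin: centre of underside, at table height, below recess centre.
- berry_board: Fixed plywood registration board with red ink smears: pale battens (12 mm wide, tops 14 mm above the origin) round a dark recess 32 mm along x, 50 along y at its floor, 4 mm above the origin (berry block + 2 mm all round). Inner edges bevelled: mouth 5 mm wider on every side, guiding the block in. Outside 62 x 80 mm. Origin: centre of underside, at table height, below recess centre.

How it is judged:
At the end, for the whole second after the job is handed in: Each of the four blocks lies picture up and flat (within about 3 degrees) on the floor of the recess of its own board: underside within 2.5 mm of the floor, centre within 6 mm of the recess centre, long side within about 7 degrees of the recess's, either way round. All are at rest and let go (horizontal distance between leaf_block and leaf_board below 0.006 m and z of leaf_block in the frame of leaf_board between 0.002 and 0.0065 m and angle between each of leaf_block, wave_block, sun_block, berry_block's own z axis and vertical below 0.05 rad and angle between the y axis of leaf_block and the y axis of leaf_board, either way round below 0.12 rad and linear speed of each of leaf_block, wave_block, sun_block, berry_block below 0.02 m/s and contact force between the fingers and leaf_block below 0.05 N and horizontal distance between wave_block and wave_board below 0.006 m and z of wave_block in the frame of wave_board between 0.002 and 0.0065 m and angle between the y axis of wave_block and the y axis of wave_board, either way round below 0.12 rad and contact force between the fingers and wave_block below 0.05 N and horizontal distance between sun_block and sun_board below 0.006 m and z of sun_block in the frame of sun_board between 0.002 and 0.0065 m and angle between the y axis of sun_block and the y axis of sun_board, either way round below 0.12 rad and contact force between the fingers and sun_block below 0.05 N and horizontal distance between berry_block and berry_board below 0.006 m and z of berry_block in the frame of berry_board between 0.002 and 0.0065 m and angle between the y axis of berry_block and the y axis of berry_board, either way round below 0.12 rad and contact force between the fingers and berry_block below 0.05 N); the robot touches nothing.
It also fails if it takes over 96 s, if anything falls off the work surface, if the arm or the gripper's body presses on something with over 40 N, if the wrist force passes 120 N, or if a joint passes its speed limit or range.

## Working session

There is one attempt and no reset: what is moved stays moved. The work goes in short steps, Python scripts to look and compute and a tool call to move; the robot and the scene stay as the last step left them, time stands still between calls to the robot, and variables do not carry over. Pictures are saved under pics/ and viewed, and the job is handed in when it is done.

Besides the shell and the picture viewer there is one more tool, called after "Emit:" by a JSON object that holds its "method" and its "body", one argument or row to a line. carry_out: Moves the arm, as the interface text tells. Its arguments: {"type":"object","properties":{"deltas":{"type":"array"},"force":{"type":"number"}},"required":["deltas"]}

```bash
mkdir -p pics; ls; cat > h.py <<'E'
from rig import *
import numpy as np, cv2
def snap(name,fn):
    im,d=camera(name); cv2.imwrite('pics/'+fn,im[:,:,::-1]); np.save('pics/'+fn+'.npy',d); return im,d
E
python3 - <<'E'
from h import *
np.set_printoptions(precision=4,suppress=True)
print(get_obs())
for n in ['scene','top','wrist']:
    im,d=snap(n,n+'0.png'); print(n,camera_info(n))
print(get_obs()['time'])
E
```

```text
pics
{'time': 0.0, 'q': array([ 0.9955,  0.5285,  1.4339, -0.    ,  1.1814, -0.1785]), 'joint_velocities': array([-0.    , -0.0005,  0.0017,  0.0002, -0.0007,  0.0004]), 'joint_torque': array([ -0.0002, -44.0041, -17.6592,   0.0632,   0.0583,  -0.0002]), 'position': array([0.2411, 0.5758, 0.2216]), 'tool_rot': array([ 0.8326,  0.5539, -0.001 ,  0.0004]), 'ft_force': array([-0.1741,  0.2914, -0.3987]), 'moment': array([ 0.0292, -0.0309, -0.0029]), 'grip_width': 0.0869391915527771}
scene {'mtx': array([[570.1981,   0.    , 322.4759],
       [  0.    , 570.1981, 245.0344],
       [  0.    ,   0.    ,   1.    ]]), 'origin': array([-0.0477,  0.5778,  0.4483]), 'rotation': array([-0.327 ,  0.7705, -0.5077,  0.2041])}
top {'mtx': array([[598.7892,   0.    , 325.298 ],
       [  0.    , 598.7892, 232.4168],
       [  0.    ,   0.    ,   1.    ]]), 'origin': array([ 0.4771, -0.0402,  1.1216]), 'rotation': array([-0.7045,  0.7084, -0.0249,  0.0336])}
wrist {'mtx': array([[404.084 ,   0.    , 317.1244],
       [  0.    , 404.084 , 244.2915],
       [  0.    ,   0.    ,   1.    ]]), 'origin': array([0.1769, 0.6039, 0.3841]), 'rotation': array([0.8256, 0.5495, 0.0702, 0.1073])}
0.15
```

View pics/top0.png

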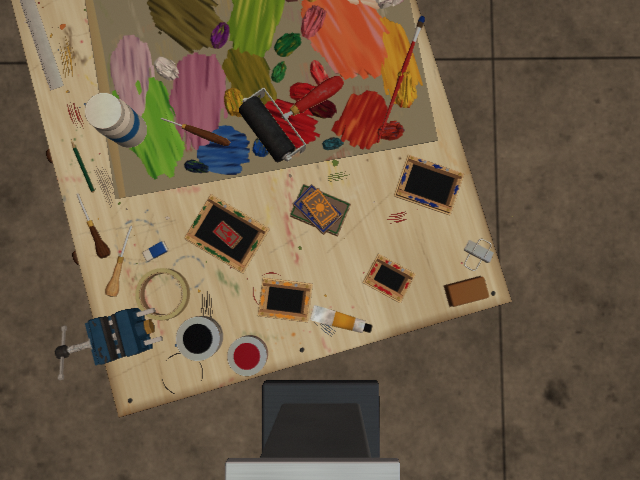

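View pics/scene0.png

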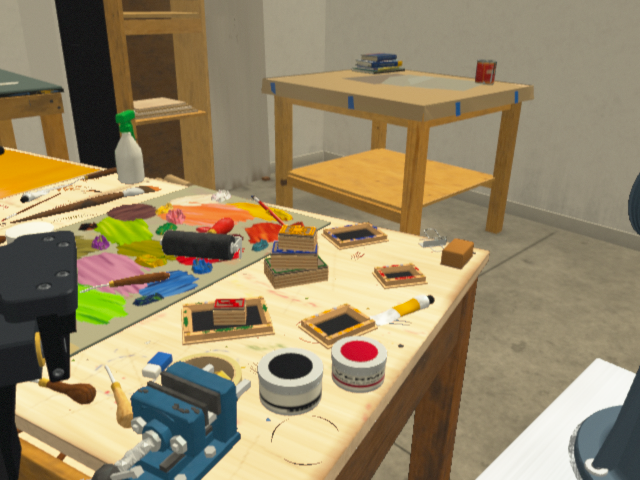

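The top view shows the leaf board with the red block at about (233,228), the stack at (209,320), the wave board at (185,429), the sun board at (300,285) and the berry board at (278,388). The scene view shows all four boards lying flat and the stack three high.

View pics/wrist0.png

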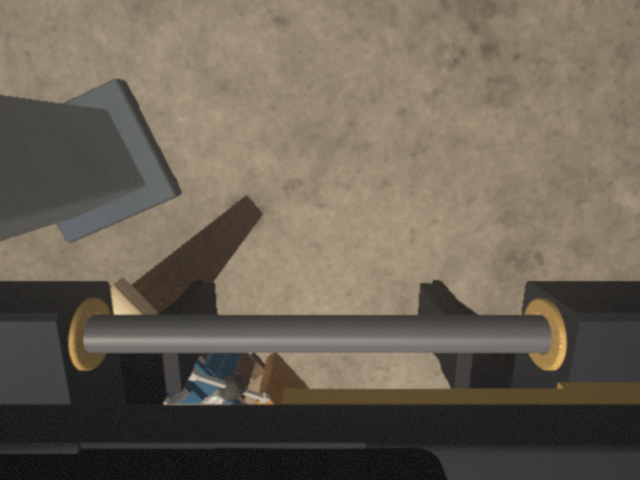

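```bash
cat >> h.py <<'E'
from scipy.spatial.transform import Rotation as R
np.set_printoptions(precision=4,suppress=True)
def ray(info,row,col):
    d=np.linalg.solve(info['mtx'],[col,row,1.]); return info['origin'],R.from_quat(info['rotation']).as_matrix()@d
def atz(info,row,col,z):
    o,d=ray(info,row,col); return o+d*(z-o[2])/d[2]
def proj(info,P):
    p=(np.atleast_2d(P)-info['origin'])@R.from_quat(info['rotation']).as_matrix(); p=p@info['mtx'].T
    return p[:,:2]/p[:,2:],p[:,2]
def cloud(info,d):
    r,c=np.indices(d.shape); p=np.stack([c,r,np.ones_like(c)],-1)@np.linalg.inv(info['mtx']).T*d[...,None]
    return p@R.from_quat(info['rotation']).as_matrix().T+info['origin']
E
python3 - <<'E'
from h import *
i=camera_info('top'); d=np.load('pics/top0.png.npy')
P=cloud(i,d)
for n,(r,c) in dict(leafb=(233,228),stack=(209,320),wave=(185,429),sun=(300,285),berry=(278,388),can1=(337,199),can2=(355,247),vise=(335,118),jar=(110,105),vise2=(320,145)).items():
    print(n,P[r,c],d[r,c],atz(i,r,c,0.01))
for n in ['sun_block','wave_block','leaf_block','berry_block','leaf_board','wave_board','sun_board','berry_board']:
    print(n,[(x['pixel'],round(x['score'],2)) for x in spot_in('top',n)][:2])
print(get_obs()['time'])
E
```

```text
leafb [0.5674 0.1504 0.0356] 1.0919683 [0.5695 0.1549 0.01  ]
stack [ 0.6037 -0.0187  0.0894] 1.0392607 [ 0.6135 -0.017   0.01  ]
wave [ 0.658  -0.2219  0.006 ] 1.1244435 [ 0.6573 -0.2212  0.01  ]
sun [0.4446 0.0486 0.0073] 1.108735 [0.4447 0.0483 0.01  ]
berry [ 0.4843 -0.1429  0.0027] 1.114285 [ 0.4842 -0.1422  0.01  ]
can1 [0.3807 0.1994 0.0433] 1.0694188 [0.3777 0.2068 0.01  ]
can2 [0.3484 0.1136 0.0416] 1.0673844 [0.3447 0.1181 0.01  ]
vise [0.3882 0.3304 0.0835] 1.0315958 [0.3819 0.3567 0.01  ]
jar [0.7663 0.3396 0.1439] 1.0028242 [0.8059 0.3916 0.01  ]
vise2 [0.4114 0.2959 0.0462] 1.07026 [0.4091 0.3072 0.01  ]
sun_block [([208.3, 320.9], 0.69)]
wave_block [([210.6, 307.1], 0.88)]
leaf_block [([209.7, 338.7], 0.78)]
berry_block [([233.0, 228.1], 0.81)]
leaf_board [([225.0, 225.9], 0.85), ([298.1, 283.6], 0.25)]
wave_board [([186.3, 429.0], 0.97)]
sun_board [([297.1, 285.7], 0.72)]
berry_board [([278.1, 387.8], 0.84)]
0.55
```

The wrist view shows only floor and the vise; the fingers fill rows 280 and below. Next I'll fit rectangles in the top picture.

```bash
cat > fit.py <<'E'
from h import *
i=camera_info('top'); im=cv2.imread('pics/top0.png')
hsv=cv2.cvtColor(im,cv2.COLOR_BGR2HSV)
def rect(mask,seed,z,box=45):
    m=np.zeros_like(mask); r,c=seed; m[r-box:r+box,c-box:c+box]=mask[r-box:r+box,c-box:c+box]
    n,l,st,ce=cv2.connectedComponentsWithStats(m.astype(np.uint8)); k=l[r,c] if l[r,c] else 1+np.argmax(st[1:,4])
    cs,_=cv2.findContours((l==k).astype(np.uint8),cv2.RETR_EXTERNAL,cv2.CHAIN_APPROX_NONE)
    pts=np.vstack(cs).reshape(-1,2); W=np.array([atz(i,p[1],p[0],z)[:2] for p in pts])
    rr=cv2.minAreaRect((W*1000).astype(np.float32)); b=cv2.boxPoints(rr)
    (w,h)=rr[1]; e=b[1]-b[0] if np.linalg.norm(b[1]-b[0])>np.linalg.norm(b[2]-b[1]) else b[2]-b[1]
    return np.array(rr[0])/1000,sorted(rr[1]),np.degrees(np.arctan2(e[1],e[0]))%180,pts
dark=hsv[...,2]<70
for n,s in dict(wave=(185,429),sun=(300,285),berry=(278,388)).items():
    a=rect(dark,s,0.004); print(n,*a[:3])
s=(245,247)
lm=dark.copy(); 
# leaf board: recess + red block
m=dark.copy(); 
a=rect(m,(222,215),0.004); print('leaf',*a[:3])
red=((hsv[...,0]<8)|(hsv[...,0]>172))&(hsv[...,1]>120)&(hsv[...,2]>70)
a=rect(red,(233,228),0.034,25); print('berryblock',*a[:3])
big=cv2.resize(im[165:300,180:360],None,fx=4.4,fy=4.4,interpolation=cv2.INTER_CUBIC); cv2.imwrite('pics/crop1.png',big)
big=cv2.resize(im[180:240,285:355],None,fx=9,fy=9,interpolation=cv2.INTER_CUBIC); cv2.imwrite('pics/crop2.png',big)
E
python3 fit.py
```

```text
wave [ 0.6602 -0.2224] [54.223087310791016, 82.2344970703125] 70.82053
sun [0.4454 0.0492] [41.90546417236328, 64.56031036376953] 82.683365
berry [ 0.4848 -0.1453] [32.36748504638672, 49.997154235839844] 61.06063
leaf [0.5703 0.1591] [68.5966567993164, 99.88481140136719] 59.28183
berryblock [0.5662 0.1548] [25.700435638427734, 43.05060577392578] 45.1681
```

```bash
sleep 1
```

```text
(no output)
```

View pics/crop1.png

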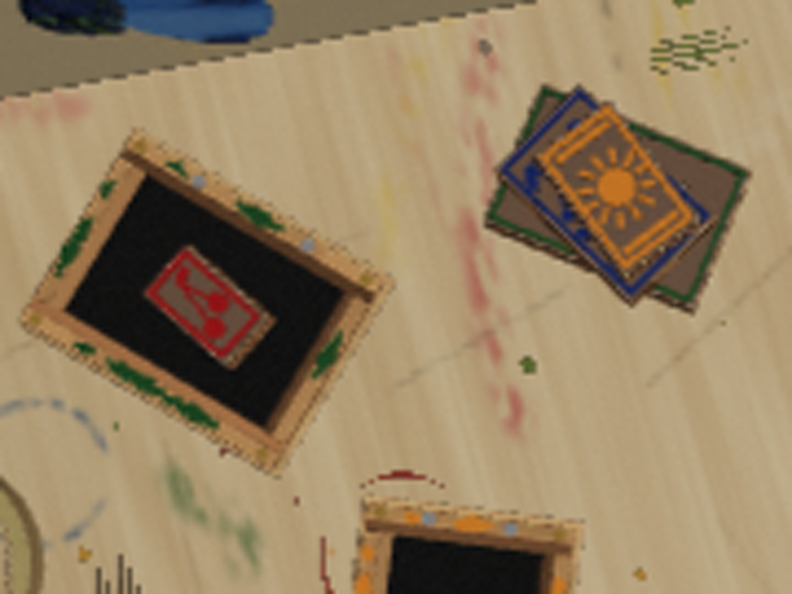

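View pics/crop2.png

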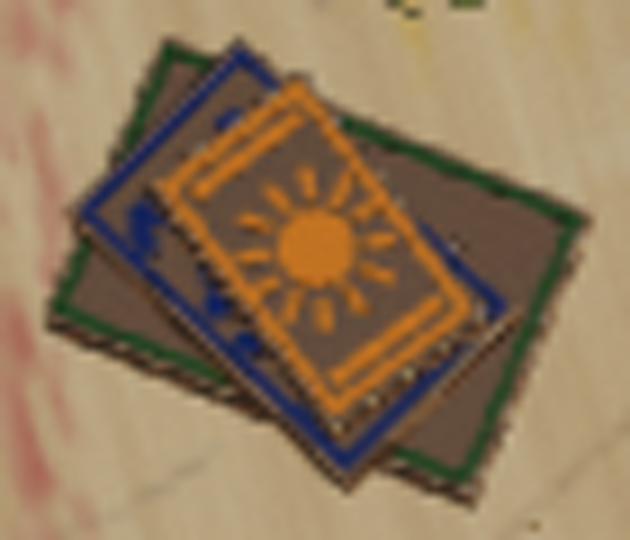

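The crops show the stack turned three ways, with all four corners of the sun and wave pictures visible, and the red block lying askew in the leaf board. The recess sizes I measured match the text.

```bash
cat > fit2.py <<'E'
from fit import *
def hullrect(mask,seed,z,box):
    r,c=seed; m=np.zeros_like(mask); m[r-box:r+box,c-box:c+box]=mask[r-box:r+box,c-box:c+box]
    n,l,st,_=cv2.connectedComponentsWithStats(m.astype(np.uint8))
    ok=np.isin(l,[k for k in range(1,n) if st[k,4]>6]); p=np.argwhere(ok)
    W=np.array([atz(i,a,b,z)[:2] for a,b in p]); rr=cv2.minAreaRect((W*1000).astype(np.float32)); b=cv2.boxPoints(rr)
    e=b[1]-b[0] if np.linalg.norm(b[1]-b[0])>np.linalg.norm(b[2]-b[1]) else b[2]-b[1]
    return np.array(rr[0])/1000,sorted(rr[1]),np.degrees(np.arctan2(e[1],e[0]))%180
H,S,V=[hsv[...,k].astype(int) for k in range(3)]
print('sun',hullrect((H>8)&(H<22)&(S>170)&(V>120),(209,320),.09,22))
print('wave',hullrect((H>105)&(H<135)&(S>110),(209,320),.06,32))
print('leaf',hullrect((H>45)&(H<90)&(S>90)&(V<110),(209,320),.03,32))
E
python3 fit2.py | tail -3
python3 - <<'E'
from h import *
i=camera_info('top');P=cloud(i,np.load('pics/top0.png.npy'))
for n,(r,c) in dict(sunface=(209,320),wavef=(216,305),leaff=(215,342)).items(): print(n,np.median(P[r-2:r+3,c-2:c+3].reshape(-1,3),0))
print(np.median(P[240:260,285:305,2]))
E
```

```text
sun (array([ 0.6072, -0.0181]), [34.6959228515625, 55.86061096191406], np.float32(36.753746))
wave (array([ 0.6086, -0.013 ]), [45.30022048950195, 72.38113403320312], np.float32(44.98362))
leaf (array([ 0.6114, -0.0168]), [59.79155731201172, 91.33578491210938], np.float32(66.82227))
sunface [ 0.6037 -0.0187  0.0908]
wavef [0.5967 0.009  0.0535]
leaff [ 0.5981 -0.0577  0.0335]
-0.00017293764243953014
```

```bash
cat > go.py <<'E'
import sys
from h import *
def plan(x,y,z,yaw):
    o=get_obs(); p=o['position']; M=R.from_quat(o['tool_rot']).as_matrix()
    yw=np.radians(yaw); T=np.array([[np.cos(yw),np.sin(yw),0],[np.sin(yw),-np.cos(yw),0],[0,0,-1]]).T
    assert np.linalg.det(T)>0
    d=M.T@(np.array([x,y,z])-p)/0.025; rv=np.degrees(R.from_matrix(M.T@T).as_rotvec())
    print('t',o['time'],'p',p,'yaw',np.degrees(np.arctan2(M[1,0],M[0,0])),'w',o['grip_width'],'F',o['ft_force'])
    print('delta',np.round(d,2),'rot',np.round(rv,1),'rows',max(np.linalg.norm(d)/2,np.linalg.norm(rv)/8.59))
if __name__=='__main__': plan(*map(float,sys.argv[1:]))
E
python3 - <<'E'
from go import *
yw=np.radians(-53.2); off=0.09
plan(.607+off*np.sin(yw),-.018-off*np.cos(yw),.25,-53.2)
E
```

```text
t 0.55 p [0.2415 0.5764 0.2225] yaw 67.2621841492803 w 0.08676398725080066 F [ 0.5498 -0.6011  0.1913]
delta [-19.38  20.85  -1.1 ] rot [  0.    0.  120.5] rows 14.243072923739428
```

Emit:
{"method": "carry_out", "body": {
  "deltas": [
    [-1, -19.4, 20.85, -1.1, 0, 0, 120.5],
    [-1, -19.4, 20.85, -1.1, 0, 0, 120.5],
    [-1, -19.4, 20.85, -1.1, 0, 0, 120.5],
    [-1, -19.4, 20.85, -1.1, 0, 0, 120.5],
    [-1, -19.4, 20.85, -1.1, 0, 0, 120.5],
    [-1, -19.4, 20.85, -1.1, 0, 0, 120.5],
    [-1, -19.4, 20.85, -1.1, 0, 0, 120.5],
    [-1, -19.4, 20.85, -1.1, 0, 0, 120.5]
  ],
  "force": 25
}}

```text
time: 1.35
position: [0.4068, 0.2105, 0.2384]
tool_rot: [1.0, -0.016, 0.001, -0.0]
ft_force: [0.8, 0.5, -0.4]
grip_width: 0.0872
```

```bash
python3 - <<'E'
from go import *
yw=np.radians(-53.2); off=0.09
plan(.607+off*np.sin(yw),-.018-off*np.cos(yw),.25,-53.2)
E
```

```text
t 1.35 p [0.4068 0.2105 0.2384] yaw -1.8310260631141486 w 0.08719771645951951 F [ 0.7672  0.5179 -0.4323]
delta [ 5.48 11.12 -0.46] rot [-0.  -0.1 51.4] rows 6.20543298617198
```

Emit:
{"method": "carry_out", "body": {
  "deltas": [
    [-1, 5.4, 11.0, -0.45, 0, 0, 51],
    [-1, 5.4, 11.0, -0.45, 0, 0, 51],
    [-1, 5.4, 11.0, -0.45, 0, 0, 51],
    [-1, 5.4, 11.0, -0.45, 0, 0, 51],
    [-1, 5.4, 11.0, -0.45, 0, 0, 51],
    [-1, 5.4, 11.0, -0.45, 0, 0, 51],
    [-1, 5.4, 11.0, -0.45, 0, 0, 51],
    [-1, 5.4, 11.0, -0.45, 0, 0, 51]
  ]
}}

```text
time: 2.15
position: [0.5344, -0.0677, 0.2491]
tool_rot: [0.896, -0.443, 0.0, -0.0]
ft_force: [-0.6, 0.5, -0.0]
grip_width: 0.0871
```

```bash
python3 - <<'E'
from go import *
plan(.6072,-.0181,.25,-53.2)
snap('wrist','w1.png'); i=camera_info('wrist'); print(i['origin'],i['rotation'],get_obs()['position'])
import json; json.dump({k:np.asarray(v).tolist() for k,v in i.items()},open('pics/w1.json','w'))
E
```

```text
t 2.15 p [ 0.5344 -0.0677  0.2491] yaw -52.609219413867656 w 0.0870648009900523 F [-0.5699  0.4949 -0.005 ]
delta [ 0.19 -3.52 -0.03] rot [-0.   0.   0.6] rows 1.7611339120406124
[ 0.5878 -0.0232  0.4111] [ 0.8895 -0.4386 -0.0571  0.1148] [ 0.5333 -0.0661  0.2489]
```

View pics/w1.png

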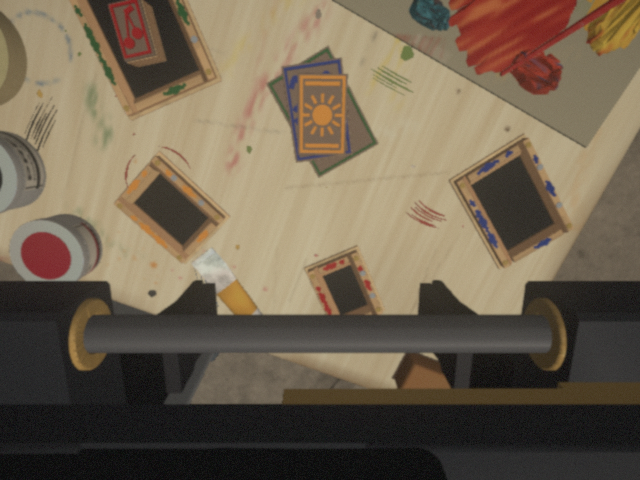

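The wrist view shows the stack at (112,322), the sun board at (207,172), the wave board at (200,512) and the berry board partly hidden at (285,345). I'll fit again from this view and compare it with the top camera.

```bash
cat > wf.py <<'E'
from h import *
import json
def load(n):
    i={k:np.array(v) for k,v in json.load(open(f'pics/{n}.json')).items()}
    im=cv2.imread(f'pics/{n}.png'); return i,im,cv2.cvtColor(im,cv2.COLOR_BGR2HSV).astype(int),np.load(f'pics/{n}.png.npy')
def fitr(i,mask,seed,z,box,minarea=6,single=False):
    r,c=seed; m=np.zeros(mask.shape,np.uint8); s=np.s_[max(r-box,0):r+box,max(c-box,0):c+box]; m[s]=mask[s]
    n,l,st,_=cv2.connectedComponentsWithStats(m)
    if single: ok=l==l[r,c]
    else: ok=np.isin(l,[k for k in range(1,n) if st[k,4]>minarea])
    p=np.argwhere(ok); W=np.array([atz(i,a,b,z)[:2] for a,b in p]); rr=cv2.minAreaRect((W*1000).astype(np.float32)); b=cv2.boxPoints(rr)
    e=b[1]-b[0] if np.linalg.norm(b[1]-b[0])>np.linalg.norm(b[2]-b[1]) else b[2]-b[1]
    return np.array(rr[0])/1000,np.round(sorted(rr[1]),1),round(float(np.degrees(np.arctan2(e[1],e[0])))%180,1)
def masks(h):
    H,S,V=[h[...,k] for k in range(3)]
    return dict(yellow=(H>8)&(H<22)&(S>150)&(V>110),blue=(H>105)&(H<135)&(S>80),green=(H>45)&(H<90)&(S>80)&(V<120),dark=V<62,red=((H<8)|(H>172))&(S>120)&(V>70))
def shot(n,cam='wrist'):
    i=camera_info(cam); snap(cam,n+'.png'); json.dump({k:np.asarray(v).tolist() for k,v in i.items()},open(f'pics/{n}.json','w'))
E
python3 - <<'E'
from wf import *
i,im,h,d=load('w1'); m=masks(h); P=cloud(i,d)
print('sun',fitr(i,m['yellow'],(112,322),.09,50))
print('wave',fitr(i,m['blue'],(112,322),.06,58))
print('leaf',fitr(i,m['green'],(112,322),.03,70,20))
print('sunb',fitr(i,m['dark'],(207,172),.004,60,single=True))
print('waveb',fitr(i,m['dark'],(200,512),.004,60,single=True))
print('heights',P[112,322],P[125,305],P[100,355],P[207,172],P[200,512], P[180,240])
E
```

```text
sun (array([ 0.6033, -0.0155]), array([33.3, 55.1]), 37.0)
wave (array([0.6157, 0.0008]), array([42.1, 44. ]), 135.4)
leaf (array([0.641 , 0.0203]), array([ 1.1, 16. ]), 156.4)
sunb (array([0.4409, 0.052 ]), array([37.9, 61. ]), 83.1)
waveb (array([ 0.6571, -0.22  ]), array([51.7, 79.1]), 70.4)
heights [ 0.605  -0.0143  0.0898] [ 0.5896 -0.0098  0.0901] [ 0.6342 -0.0298  0.0296] [0.4437 0.053  0.0037] [ 0.6593 -0.2157  0.0052] [0.5077 0.0139 0.0001]
```

```bash
python3 - <<'E'
from wf import *
print([get_obs()['position']])
shot('w2'); print(get_obs()['position'],get_obs()['joint_velocities'])
i,im,h,d=load('w2'); m=masks(h); P=cloud(i,d)
print('sun',fitr(i,m['yellow'],(112,322),.09,50))
print('sunb',fitr(i,m['dark'],(207,172),.004,60,single=True))
print('waveb',fitr(i,m['dark'],(200,512),.004,60,single=True))
shot('s1','scene')
E
```

```text
[array([ 0.5333, -0.0661,  0.2489])]
[ 0.5329 -0.0651  0.2489] [ 0.024  -0.0089  0.0137 -0.001  -0.0026  0.0028]
sun (array([ 0.6048, -0.0174]), array([33.4, 55.1]), 37.0)
sunb (array([0.4424, 0.0504]), array([37.9, 60.9]), 82.8)
waveb (array([ 0.6583, -0.2223]), array([51.8, 79.1]), 70.4)
```

View pics/s1.png

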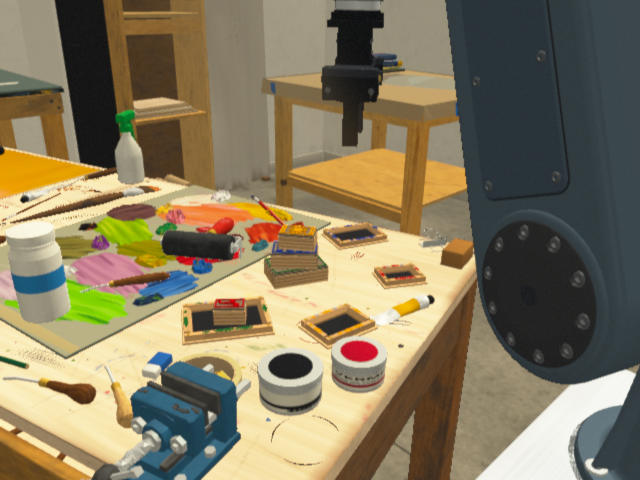

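The scene camera also shows all four boards and the stack undisturbed. The two calibrations differ by about 2 mm, so I use the mean. Both give a sun top of about 0.090. Going for the sun block.

```bash
python3 go.py .606 -.0178 .13 -53.1
```

```text
t 2.3 p [ 0.5328 -0.0646  0.249 ] yaw -52.38410139460021 w 0.08706295584949908 F [-0.981   0.5397 -0.2508]
delta [ 0.31 -3.47  4.76] rot [0.  0.1 0.7] rows 2.9465197227147617
```

Emit:
{"method": "carry_out", "body": {
  "deltas": [
    [-1, 0.1, -1.2, 1.2, 0, 0, 0.7],
    [-1, 0.3, -2.5, 2.5, 0, 0, 0.7],
    [-1, 0.3, -3.47, 3.5, 0, 0, 0.7],
    [-1, 0.3, -3.47, 4.4, 0, 0, 0.7],
    [-1, 0.3, -3.47, 4.75, 0, 0, 0.7],
    [-1, 0.3, -3.47, 4.75, 0, 0, 0.7],
    [-1, 0.3, -3.47, 4.75, 0, 0, 0.7],
    [-1, 0.3, -3.47, 4.75, 0, 0, 0.7]
  ]
}}

```text
time: 3.1
position: [0.608, -0.0195, 0.1321]
tool_rot: [0.894, -0.448, 0.001, -0.0]
ft_force: [-1.1, 0.3, 1.1]
grip_width: 0.0868
```

```bash
python3 go.py .606 -.0178 .073 -53.1
```

```text
t 3.1 p [ 0.608  -0.0195  0.1321] yaw -53.191219021363864 w 0.0868183801217033 F [-1.0753  0.2658  1.0896]
delta [-0.11  0.03  2.37] rot [-0.1 -0.1 -0.1] rows 1.1837953083192319
```

Emit:
{"method": "carry_out", "body": {
  "deltas": [
    [-1, 0, 0, 0.8, 0, 0, 0],
    [-1, -0.05, 0, 1.6, 0, 0, 0],
    [-1, -0.05, 0, 2.1, 0, 0, 0],
    [-1, -0.05, 0, 2.35, 0, 0, 0],
    [-1, -0.05, 0, 2.35, 0, 0, 0],
    [-1, -0.05, 0, 2.35, 0, 0, 0]
  ]
}}

```text
time: 3.7
position: [0.6072, -0.0185, 0.0724]
tool_rot: [0.894, -0.448, 0.001, -0.0]
ft_force: [-0.3, -0.2, 0.5]
grip_width: 0.0864
```

```bash
python3 go.py .606 -.0178 .073 -53.1; python3 -c "
from wf import *
shot('t1','top')
im=cv2.imread('pics/t1.png'); cv2.imwrite('pics/t1c.png',cv2.resize(im[150:260,240:400],None,fx=4.5,fy=4.5))"
```

```text
t 3.7 p [ 0.6072 -0.0185  0.0724] yaw -53.19891777441415 w 0.08637924040280939 F [-0.266  -0.2451  0.4782]
delta [-0.05  0.02 -0.02] rot [-0.1 -0.1 -0.1] rows 0.030984785712526247
```

View pics/t1c.png

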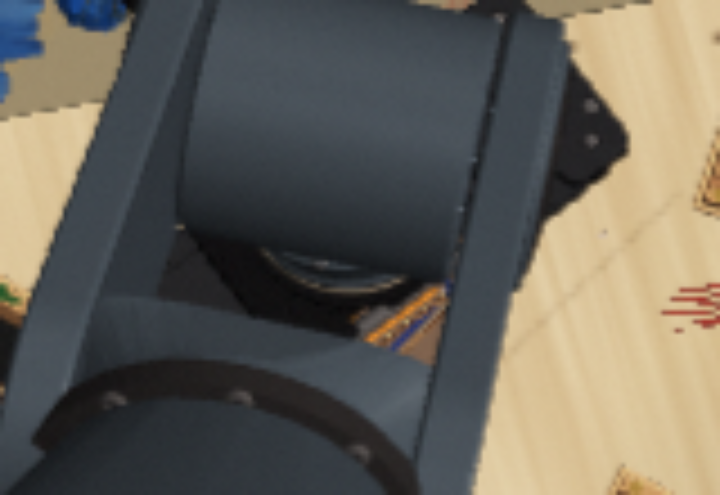

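The arm covers the stack in the top view and only a corner of the sun block shows. Closing the jaws.

Emit:
{"method": "carry_out", "body": {
  "deltas": [
    [1, 0, 0, 0, 0, 0, 0],
    [1, 0, 0, 0, 0, 0, 0],
    [1, 0, 0, 0, 0, 0, 0],
    [1, 0, 0, 0, 0, 0, 0],
    [1, 0, 0, 0, 0, 0, 0],
    [1, 0, 0, 0, 0, 0, 0]
  ],
  "force": 25
}}

```text
time: 4.35
position: [0.6066, -0.0183, 0.0717]
tool_rot: [0.894, -0.448, -0.0, 0.0]
ft_force: [0.9, -0.1, 0.1]
grip_width: 0.0465
```

Emit:
{"method": "carry_out", "body": {
  "deltas": [
    [1, 0, 0, 0, 0, 0, 0],
    [1, 0, 0, 0, 0, 0, 0],
    [1, 0, 0, 0, 0, 0, 0],
    [1, 0, 0, -0.2, 0, 0, 0],
    [1, 0, 0, -0.7, 0, 0, 0],
    [1, 0, 0, -1.4, 0, 0, 0],
    [1, 0, 0, -2.0, 0, 0, 0],
    [1, 0, 0, -2.4, 0, 0, 0]
  ]
}}

```text
time: 5.15
position: [0.6074, -0.0185, 0.1339]
tool_rot: [0.894, -0.448, 0.001, -0.0]
ft_force: [0.4, 0.4, -1.2]
grip_width: 0.0377
```

```bash
python3 go.py .444 .0498 .1 -7.2
```

```text
t 5.15 p [ 0.6074 -0.0185  0.1339] yaw -53.18656341445782 w 0.037747295632861784 F [ 0.3574  0.4339 -1.1798]
delta [-6.11  3.6   1.34] rot [ -0.   -0.2 -46. ] rows 5.353517252570241
```

Emit:
{"method": "carry_out", "body": {
  "deltas": [
    [1, -0.6, 0.36, 0, 0, 0, -6],
    [1, -1.5, 0.9, 0, 0, 0, -13],
    [1, -2.6, 1.55, 0, 0, 0, -20],
    [1, -3.8, 2.25, 0.2, 0, 0, -28],
    [1, -4.9, 2.9, 0.6, 0, 0, -36],
    [1, -5.7, 3.4, 1.0, 0, 0, -43],
    [1, -6.1, 3.6, 1.3, 0, 0, -46],
    [1, -6.1, 3.6, 1.3, 0, 0, -46]
  ]
}}

```text
time: 5.95
position: [0.4404, 0.0507, 0.099]
tool_rot: [0.998, -0.062, -0.002, -0.0]
ft_force: [0.4, 0.1, -1.2]
grip_width: 0.0377
```

```bash
python3 -c "
from wf import *
shot('w3');shot('s3','scene');shot('t3','top')
im=cv2.imread('pics/s3.png'); cv2.imwrite('pics/s3c.png',cv2.resize(im[220:390,170:430],None,fx=3,fy=3))
im=cv2.imread('pics/t3.png'); cv2.imwrite('pics/t3c.png',cv2.resize(im[150:340,180:470],None,fx=2.7,fy=2.7))
"; python3 go.py .444 .0498 .018 -7.2
```

```text
t 6.1 p [0.4452 0.0494 0.0999] yaw -7.25364095693294 w 0.0376698720830777 F [ 0.62   -0.1484 -0.9322]
delta [-0.06 -0.01  3.28] rot [ 0.  -0.2 -0.1] rows 1.6386696074870537
```

View pics/w3.png

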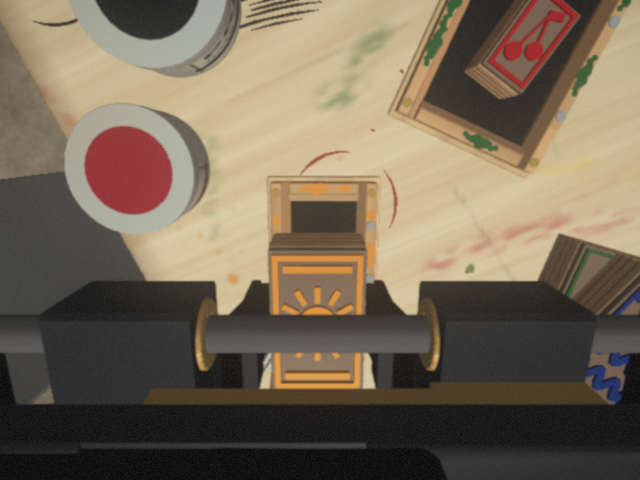

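View pics/s3c.png

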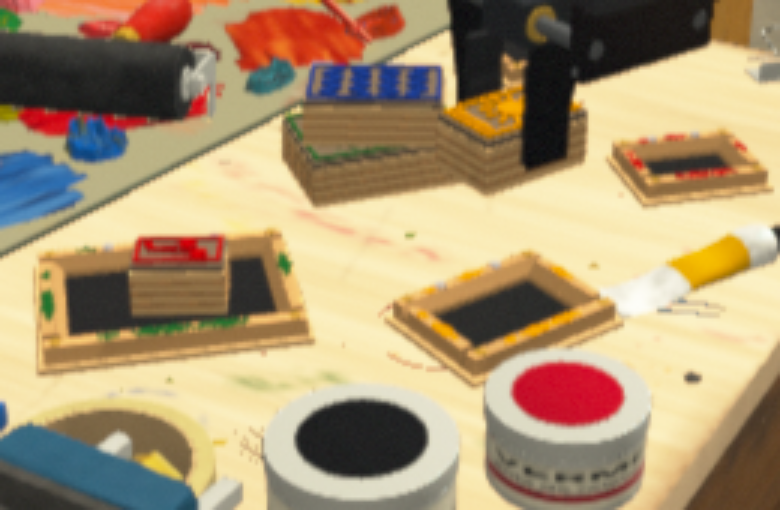

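View pics/t3c.png

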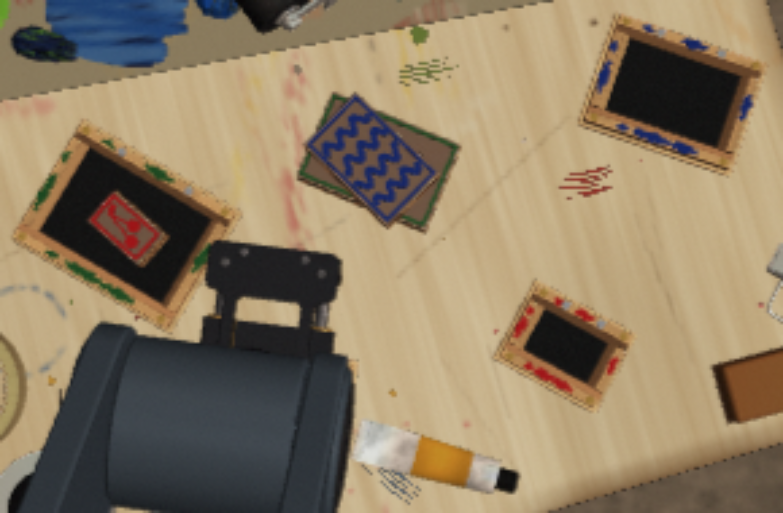

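The wrist view shows the sun block between the pads (top edge at row 250, columns 273–365) over its board, whose outer edge is at row 178, columns 268–380. The arm was still settling, so I take another shot and measure block against board.

```bash
python3 - <<'E'
from wf import *
print(get_obs()['position']); shot('w4'); o=get_obs(); print(o['position'])
i,im,h,d=load('w4'); P=cloud(i,d); M=R.from_quat(o['tool_rot']).as_matrix(); T=(P-o['position'])@M
cv2.imwrite('pics/w4c.png',cv2.resize(im[160:400,250:400],None,fx=3.3,fy=2.5))
# depth-based points in tool frame
print(T[270,320],T[205,320],T[300,300])
for r in range(170,300,4): print(r,T[r,320],im[r,320], T[r,275,2],T[r,377,2])
E
```

```text
[0.4452 0.0494 0.0999]
[0.4453 0.0493 0.0999]
[ 0.0002 -0.0222 -0.0179] [ 0.001  -0.0283  0.0965] [-0.0074 -0.0101 -0.0181]
170 [ 0.001  -0.0502  0.1011] [163 200 216] 0.10029296734749063 0.09927218670958067
174 [ 0.001  -0.0477  0.1004] [141 175 194] 0.1005845708551926 0.09937110187574778
178 [ 0.001  -0.0456  0.0964] [124 173 201] 0.09629721533152268 0.10045315239615081
182 [ 0.0009 -0.044   0.0868] [ 92 128 163] 0.0879371278504348 0.10133341855937096
186 [ 0.0009 -0.0418  0.0852] [ 95 152 205] 0.08777988838661097 0.10046114525901585
190 [ 0.0009 -0.0396  0.0836] [ 92 150 203] 0.0871165260673047 0.0981378566927326
194 [ 0.001  -0.0367  0.087 ] [109 153 189] 0.08723776380537406 0.09955492392686668
198 [ 0.001  -0.0336  0.0913] [103 144 178] 0.08777776303456752 0.10024673563543124
202 [ 0.001  -0.0302  0.0964] [47 58 66] 0.0878723887073961 0.09972177702884903
206 [ 0.001  -0.0281  0.0934] [54 64 69] 0.0884491050312759 0.10012216108141231
210 [ 0.001  -0.0252  0.0952] [52 60 68] 0.08671055524683344 0.10022303490128297
214 [ 0.001  -0.0227  0.0951] [50 59 65] 0.08650451214333914 0.0990
[... 1092 characters left out ...]
820072
270 [ 0.0002 -0.0222 -0.0179] [ 69 147 217] -0.018961849418314507 0.10076841653120244
274 [ 0.0002 -0.0199 -0.0159] [ 88 117 148] -0.019716306641427386 0.1003462155227397
278 [ 0.0002 -0.0183 -0.0158] [ 91 110 134] -0.018041312977036133 0.09948318097192407
282 [ 0.0002 -0.0171 -0.0172] [ 92 112 136] -0.01792487930145892 -0.0032756394809695063
286 [ 0.0002 -0.0155 -0.0173] [ 75  98 125] -0.019268091570563535 -0.00730377549429214
290 [ 0.0002 -0.014  -0.0175] [ 78 128 178] -0.017853612332246367 -0.012457608746314302
294 [ 0.0002 -0.0126 -0.018 ] [ 80 130 178] -0.018550975467842026 -0.013765052503772766
298 [ 0.0002 -0.0113 -0.019 ] [ 82 131 181] -0.01797675729472164 -0.01690310227384892
```

View pics/w4c.png

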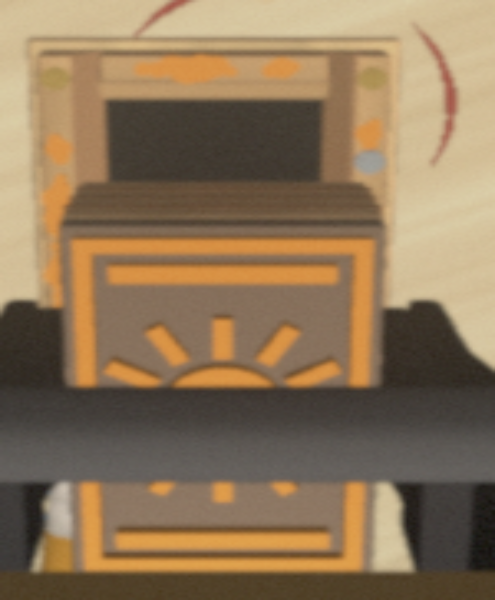

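The block sits centred in the grip (end face at tool y = −30 mm). The board centre is about −2 mm along tool x. Lowering with that correction.

Emit:
{"method": "carry_out", "body": {
  "deltas": [
    [1, -0.08, 0, 0.8, 0, 0, 0],
    [1, -0.08, 0, 1.6, 0, 0, 0],
    [1, -0.08, 0, 2.2, 0, 0, 0],
    [1, -0.08, 0, 2.6, 0, 0, 0],
    [1, -0.08, 0, 2.9, 0, 0, 0],
    [1, -0.08, 0, 3.1, 0, 0, 0],
    [1, -0.08, 0, 3.25, 0, 0, 0],
    [1, -0.08, 0, 3.25, 0, 0, 0]
  ]
}}

```text
time: 6.95
position: [0.4418, 0.05, 0.0179]
tool_rot: [0.998, -0.063, 0.001, 0.0]
ft_force: [1.2, -0.1, -0.6]
grip_width: 0.0381
```

```bash
python3 go.py .443 .0498 .018 -7.2; python3 -c "
from wf import *
shot('w5')"
```

```text
t 6.95 p [0.4418 0.05   0.0179] yaw -7.198043342891181 w 0.03808205792456545 F [ 1.1866 -0.1218 -0.6145]
delta [ 0.05  0.   -0.  ] rot [ 0.  -0.1  0. ] rows 0.024000397441546
```

View pics/w5.png

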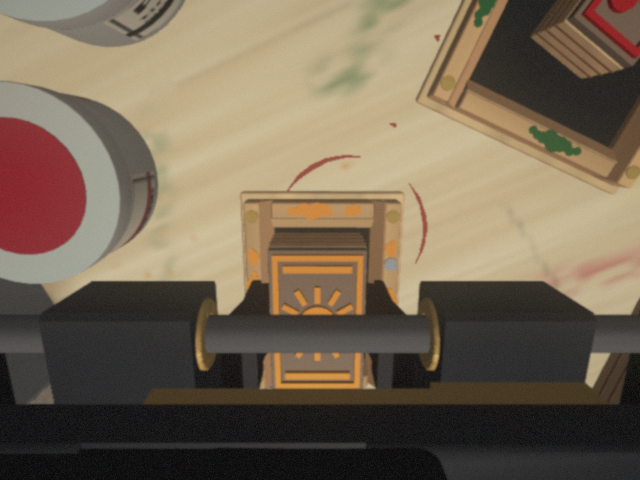

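The block is inside the recess with an even dark gap on both sides (columns 270–365 between 247 and 400). Releasing and lifting.

Emit:
{"method": "carry_out", "body": {
  "deltas": [
    [0.4, 0, 0, 0, 0, 0, 0],
    [0, 0, 0, 0, 0, 0, 0],
    [-0.2, 0, 0, 0, 0, 0, 0],
    [-0.2, 0, 0, 0, 0, 0, 0],
    [-0.2, 0, 0, -0.4, 0, 0, 0],
    [-1, 0, 0, -1.2, 0, 0, 0],
    [-1, 0, 0, -2.4, 0, 0, 0],
    [-1, 0, 0, -3.6, 0, 0, 0]
  ]
}}

```text
time: 7.8
position: [0.4405, 0.0502, 0.1093]
tool_rot: [0.998, -0.063, -0.001, -0.0]
ft_force: [0.2, 0.7, -0.1]
grip_width: 0.0688
```

```bash
python3 - <<'E'
from wf import *
shot('w6'); 
i,im,h,d=load('t3'); m=masks(h)
r,c=210,317
print('wave',fitr(i,m['blue'],(209,318),.06,30)); print('leafblk',fitr(i,m['green'],(209,320),.03,34,5))
print('berryb',fitr(i,h[...,2]<70,(278,388),.004,45,single=True))
i,im,h,d=load('w6'); m=masks(h); P=cloud(i,d); 
E
python3 go.py .607 -.0128 .13 -45
```

```text
wave (array([ 0.6087, -0.0131]), array([45.6, 72.4]), 44.8)
leafblk (array([ 0.6114, -0.0168]), array([59.8, 91.4]), 66.8)
berryb (array([ 0.4846, -0.145 ]), array([31.9, 49.7]), 61.1)
t 7.85 p [0.4431 0.05   0.113 ] yaw -7.161565459051301 w 0.07254090900851845 F [ 1.2691 -0.4584  2.2142]
delta [ 6.82  1.68 -0.63] rot [-0.1 -0.4 37.8] rows 4.405177743364524
```

View pics/w6.png

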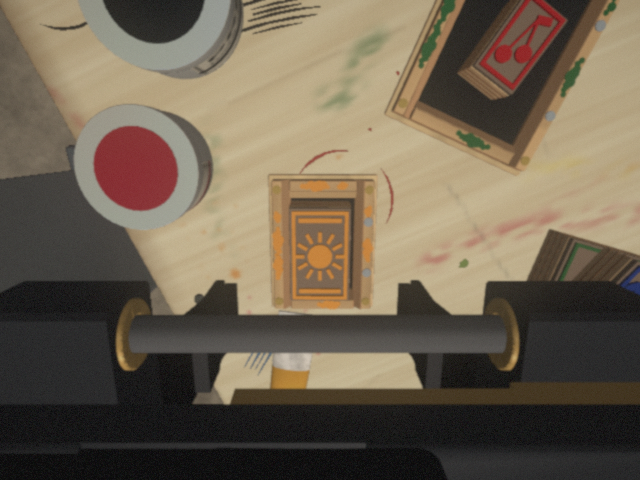

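The sun block lies in its recess at about (253,320), flat. Next the wave block.

Emit:
{"method": "carry_out", "body": {
  "deltas": [
    [-1, 0.8, 0.2, -0.6, 0, 0, 5],
    [-1, 2.2, 0.55, -0.6, 0, 0, 13],
    [-1, 3.9, 0.95, -0.6, 0, 0, 21],
    [-1, 5.4, 1.3, -0.6, 0, 0, 29],
    [-1, 6.4, 1.55, -0.6, 0, 0, 36],
    [-1, 6.8, 1.65, -0.6, 0, 0, 38],
    [-1, 6.8, 1.65, -0.6, 0, 0, 38],
    [-1, 6.8, 1.65, -0.6, 0, 0, 38]
  ]
}}

```text
time: 8.65
position: [0.6035, -0.0118, 0.123]
tool_rot: [0.923, -0.384, -0.001, 0.0]
ft_force: [-0.8, 0.1, -0.6]
grip_width: 0.087
```

```bash
python3 go.py .607 -.0128 .043 -45.2; python3 -c "
from wf import *
shot('w7')"; python3 go.py .607 -.0128 .043 -45.2
```

```text
t 8.65 p [ 0.6035 -0.0118  0.123 ] yaw -45.14186791966155 w 0.08695065610119182 F [-0.8284  0.0539 -0.625 ]
delta [ 0.13 -0.07  3.2 ] rot [0.1 0.1 0.1] rows 1.6007551639721205
t 8.7 p [ 0.6031 -0.0116  0.1229] yaw -45.132930593921834 w 0.08701489386216198 F [-0.6546  0.2201  0.1136]
delta [ 0.15 -0.08  3.2 ] rot [0.1 0.1 0.1] rows 1.6004375804917144
```

View pics/w7.png

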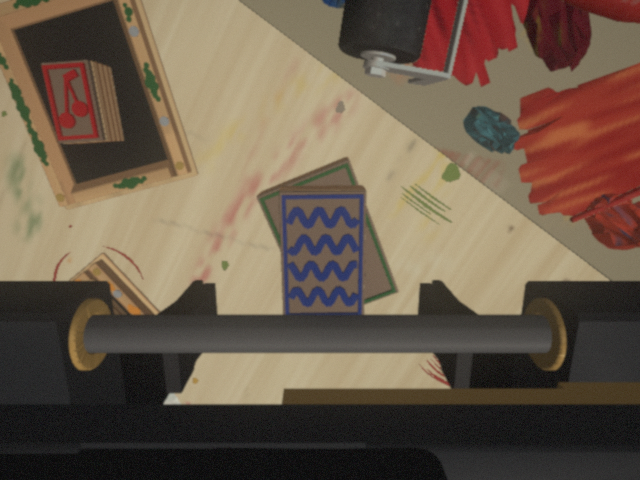

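The wave block is squared up between the fingers at columns 280–364. Descending and gripping.

Emit:
{"method": "carry_out", "body": {
  "deltas": [
    [-1, 0.1, -0.05, 0.8, 0, 0, 0],
    [-1, 0.1, -0.05, 1.7, 0, 0, 0],
    [-1, 0.1, -0.05, 2.5, 0, 0, 0],
    [-1, 0.1, -0.05, 3.0, 0, 0, 0],
    [-1, 0.1, -0.05, 3.2, 0, 0, 0],
    [-1, 0.1, -0.05, 3.2, 0, 0, 0],
    [1, 0.1, -0.05, 3.2, 0, 0, 0],
    [1, 0.1, -0.05, 3.2, 0, 0, 0]
  ]
}}

```text
time: 9.5
position: [0.608, -0.0131, 0.044]
tool_rot: [0.923, -0.384, 0.001, -0.0]
ft_force: [0.7, -0.3, -0.2]
grip_width: 0.0777
```

Emit:
{"method": "carry_out", "body": {
  "deltas": [
    [1, 0, 0, 0, 0, 0, 0],
    [1, 0, 0, 0, 0, 0, 0],
    [1, 0, 0, 0, 0, 0, 0],
    [1, 0, 0, 0, 0, 0, 0],
    [1, 0, 0, 0, 0, 0, 0],
    [1, 0, 0, 0, 0, 0, 0],
    [1, 0, 0, 0, 0, 0, 0]
  ]
}}

```text
time: 10.2
position: [0.6074, -0.013, 0.0432]
tool_rot: [0.923, -0.384, 0.0, -0.0]
ft_force: [0.6, -0.2, 2.1]
grip_width: 0.0501
```

Emit:
{"method": "carry_out", "body": {
  "deltas": [
    [1, 0, 0, 0, 0, 0, 0],
    [1, 0, 0, -0.3, 0, 0, 0],
    [1, 0, 0, -0.9, 0, 0, 0],
    [1, 0, 0, -1.6, 0, 0, 0],
    [1, 0, 0, -2.2, 0, 0, 0],
    [1, 0, 0, -2.4, 0, 0, 0],
    [1, 0, 0, -2.4, 0, 0, 0]
  ]
}}

```text
time: 10.9
position: [0.6081, -0.0131, 0.1044]
tool_rot: [0.923, -0.384, 0.001, -0.0]
ft_force: [-0.1, 0.8, -2.7]
grip_width: 0.05
```

```bash
python3 go.py .6587 -.2223 .1 -19.4
```

```text
t 10.9 p [ 0.6081 -0.0131  0.1044] yaw -45.185086028978134 w 0.050043631048223895 F [-0.0902  0.7654 -2.7097]
delta [7.36 4.46 0.19] rot [ -0.1  -0.1 -25.8] rows 4.305678228444535
```

Emit:
{"method": "carry_out", "body": {
  "deltas": [
    [1, 0.7, 0.4, 0, 0, 0, -2],
    [1, 1.9, 1.15, 0, 0, 0, -7],
    [1, 3.4, 2.05, 0, 0, 0, -13],
    [1, 4.9, 2.95, 0, 0, 0, -19],
    [1, 6.2, 3.75, 0, 0, 0, -24],
    [1, 7.1, 4.3, 0.1, 0, 0, -25.8],
    [1, 7.36, 4.46, 0.15, 0, 0, -25.8],
    [1, 7.36, 4.46, 0.15, 0, 0, -25.8]
  ]
}}

```text
time: 11.7
position: [0.6571, -0.2227, 0.0979]
tool_rot: [0.986, -0.17, -0.001, -0.0]
ft_force: [0.2, 1.0, -1.2]
grip_width: 0.05
```

Emit:
{"method": "carry_out", "body": {
  "deltas": [
    [1, 0, 0, 0, 0, 0, 0],
    [1, 0, 0, 0, 0, 0, 0]
  ]
}}

```text
time: 11.9
position: [0.6573, -0.2199, 0.0989]
tool_rot: [0.986, -0.168, -0.001, -0.0]
ft_force: [0.1, -0.1, -0.6]
grip_width: 0.0497
```

```bash
cat > rel.py <<'E'
import sys
from wf import *
# picture + tool-frame positions of pixels
n=sys.argv[1]; shot(n); o=get_obs(); i,im,h,d=load(n)
json.dump([o['position'].tolist(),o['tool_rot'].tolist()],open(f'pics/{n}.o','w')); print(o['position'],o['joint_velocities'])
cv2.imwrite(f'pics/{n}c.png',cv2.resize(im[120:400,200:440],None,fx=2.5,fy=2.1))
E
cat > px.py <<'E'
import sys
from wf import *
n=sys.argv[1]; z=float(sys.argv[2]); i,*_=load(n); p,q=json.load(open(f'pics/{n}.o')); M=R.from_quat(q).as_matrix()
for a in sys.argv[3:]:
    r,c=map(float,a.split(',')); print(a,(atz(i,r,c,z)-p)@M*1000)
E
python3 rel.py w8
```

```text
[ 0.6576 -0.2201  0.0992] [-0.0027 -0.0022 -0.0066 -0.0032 -0.0023 -0.0022]
```

View pics/w8.png

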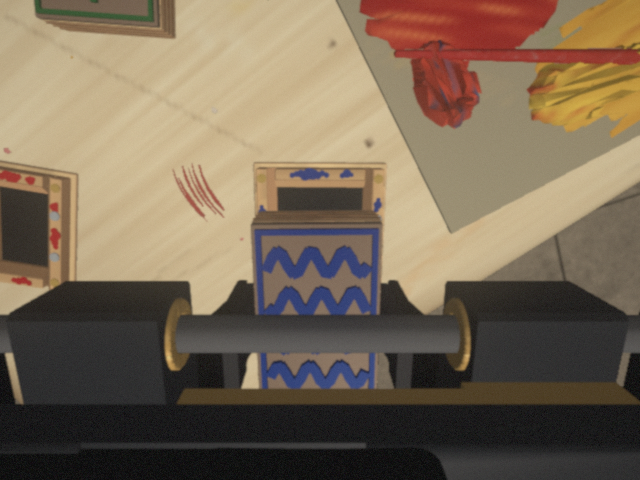

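The wave block is held over its board: block top corners near (226,254) and (226,381), recess floor from column 277 to 363 at row 186.

```bash
python3 px.py w8 .004 187,277 187,363 205,277 205,363; python3 px.py w8 0.0 163,253 163,386;  python3 px.py w8 .116 227,254 227,382; python3 go.py .6587 -.2223 .018 -19.4
```

```text
187,277 [-26.6041 -39.8739  95.2459]
187,363 [ 27.9673 -39.8806  95.1839]
205,277 [-26.8943 -28.3577  95.2407]
205,363 [ 28.2988 -28.3674  95.1781]
163,253 [-41.8591 -54.5961  99.2701]
163,386 [ 42.5805 -54.6009  99.1743]
227,254 [-24.3402 -38.2852 -16.7576]
227,382 [ 22.6981 -38.2965 -16.8109]
t 11.95 p [ 0.6576 -0.2201  0.0992] yaw -19.29306686757642 w 0.0500298571340087 F [-0.2743  0.9219 -1.121 ]
delta [0.08 0.07 3.25] rot [-0.   0.1  0.1] rows 1.624691065725493
```

View pics/w8c.png

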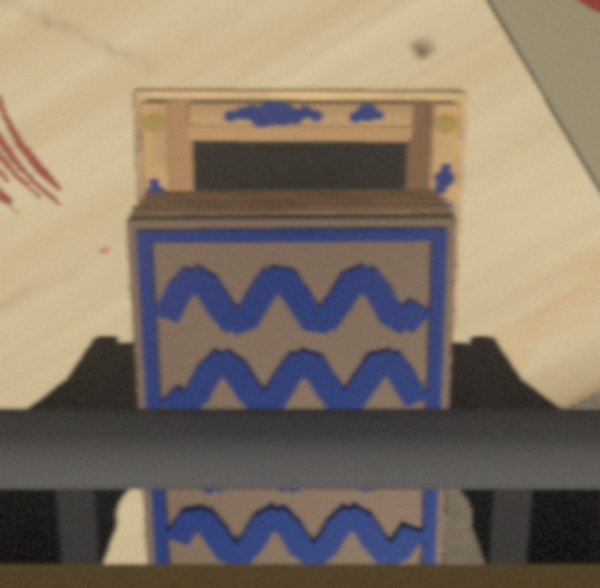

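Emit:
{"method": "carry_out", "body": {
  "deltas": [
    [1, 0.04, 0.02, 0.8, 0, 0, 0],
    [1, 0.04, 0.02, 1.6, 0, 0, 0],
    [1, 0.04, 0.02, 2.2, 0, 0, 0],
    [1, 0.04, 0.02, 2.6, 0, 0, 0],
    [1, 0.04, 0.02, 2.9, 0, 0, 0],
    [1, 0.04, 0.02, 3.1, 0, 0, 0],
    [1, 0.04, 0.02, 3.2, 0, 0, 0],
    [1, 0.04, 0.02, 3.2, 0, 0, 0]
  ]
}}

```text
time: 12.75
position: [0.6588, -0.223, 0.0193]
tool_rot: [0.986, -0.168, 0.0, 0.0]
ft_force: [-0.1, 0.5, -1.6]
grip_width: 0.0499
```

```bash
python3 rel.py w9;python3 go.py .6587 -.2223 .018 -19.4
```

```text
[ 0.659  -0.2231  0.0196] [ 0.0001 -0.0083 -0.0029  0.0005 -0.0003 -0.001 ]
t 12.8 p [ 0.659  -0.2231  0.0196] yaw -19.39772042727288 w 0.04982024412714375 F [-1.5611 -0.0786 -0.7035]
delta [-0.02 -0.03  0.06] rot [ 0. -0.  0.] rows 0.03677656549537968
```

View pics/w9.png

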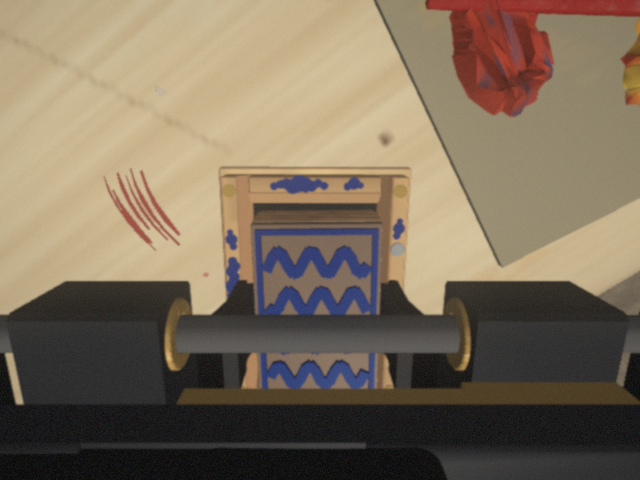

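The wave block is in its recess. Releasing and lifting, then on towards the berry block.

Emit:
{"method": "carry_out", "body": {
  "deltas": [
    [0.2, 0, 0, 0, 0, 0, 0],
    [-0.4, 0, 0, 0, 0, 0, 0],
    [-0.4, 0, 0, 0, 0, 0, 0],
    [-0.4, 0, 0, 0, 0, 0, 0],
    [-0.4, 0, 0, -0.4, 0, 0, 0],
    [-1, 0, 0, -1.2, 0, 0, 0],
    [-1, 0, 0, -2.6, 0, 0, 0],
    [-1, 0, 0, -4.2, 0, 0, 0]
  ]
}}

```text
time: 13.6
position: [0.6578, -0.2225, 0.1247]
tool_rot: [0.986, -0.168, -0.001, -0.0]
ft_force: [1.1, -0.3, 0.4]
grip_width: 0.0775
```

```bash
python3 rel.py w10; python3 - <<'E'
from go import *
yw=np.radians(-45); off=.05
plan(.5647+off*np.sin(yw),.1552-off*np.cos(yw),.15,-45)
E
```

```text
[ 0.6625 -0.2247  0.1337] [ 0.0013  0.0028 -0.0472  0.0062 -0.1564  0.0015]
t 13.65 p [ 0.6625 -0.2247  0.1337] yaw -19.375638462482577 w 0.0806573068671092 F [ 1.3205 -0.3771  4.36  ]
delta [ -9.59 -11.23  -0.79] rot [-0.1 -0.7 25.6] rows 7.394740262065874
```

View pics/w10.png

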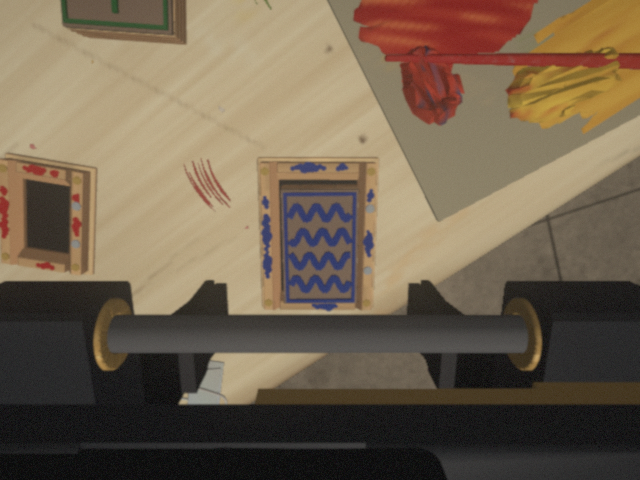

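The wave block sits flat in its recess at (245,320).

Emit:
{"method": "carry_out", "body": {
  "deltas": [
    [-1, -1.1, -1.3, -0.7, 0, 0, 3],
    [-1, -2.4, -2.8, -0.7, 0, 0, 7],
    [-1, -3.7, -4.3, -0.7, 0, 0, 11],
    [-1, -5.0, -5.8, -0.7, 0, 0, 15],
    [-1, -6.3, -7.3, -0.7, 0, 0, 19],
    [-1, -7.5, -8.8, -0.7, 0, 0, 23],
    [-1, -8.7, -10.2, -0.7, 0, 0, 25.6],
    [-1, -9.5, -11.2, -0.7, 0, 0, 25.6]
  ]
}}

```text
time: 14.45
position: [0.526, 0.1226, 0.1426]
tool_rot: [0.924, -0.382, -0.0, -0.0]
ft_force: [1.0, 0.1, 0.3]
grip_width: 0.087
```

Emit:
{"method": "carry_out", "body": {
  "deltas": [
    [-1, 0, 0, 0, 0, 0, 0],
    [-1, 0, 0, 0, 0, 0, 0],
    [-1, 0, 0, 0, 0, 0, 0]
  ]
}}

```text
time: 14.75
position: [0.5287, 0.1192, 0.1422]
tool_rot: [0.924, -0.383, 0.001, -0.0]
ft_force: [0.0, 0.1, 0.3]
grip_width: 0.0872
```

```bash
python3 rel.py w11
```

```text
[0.5287 0.1189 0.1421] [-0.0088  0.0057  0.0021  0.001   0.0018 -0.    ]
```

View pics/w11.png

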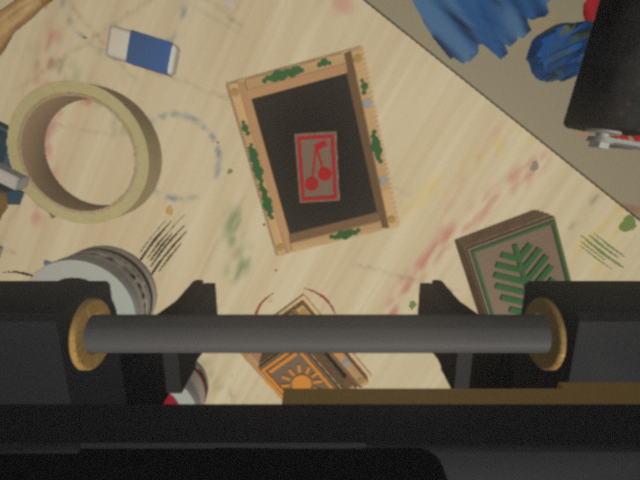

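The wrist view shows the whole leaf board, with the berry block at (167,318) nearly squared to the tool. I fit both from here.

```bash
python3 - <<'E'
from wf import *
i,im,h,d=load('w11'); m=masks(h); P=cloud(i,d)
b=fitr(i,m['red'],(167,318),.034,40); print('berry',b)
md=(h[...,2]<62)|m['red']|0
mm=np.zeros(md.shape,bool); mm[40:260,225:400]=h[40:260,225:400,2]<70
print('leafb',fitr(i,mm,(120,280),.004,130,200))
print(P[167,318],P[167,312],P[120,280])
E
python3 go.py .5647 .1552 .018 -45
```

```text
berry (array([0.5638, 0.1556]), array([24.5, 42.4]), 48.7)
leafb (array([0.5675, 0.1598]), array([67.1, 99.1]), 59.2)
[0.5646 0.1554 0.0317] [0.5619 0.1583 0.033 ] [0.5675 0.1964 0.0041]
t 14.8 p [0.5287 0.1189 0.1421] yaw -45.07360900587863 w 0.08697766956488392 F [ 0.338  -0.0137  0.2554]
delta [-0.02 -2.04  4.97] rot [-0.  -0.1 -0.1] rows 2.684261261102972
```

Emit:
{"method": "carry_out", "body": {
  "deltas": [
    [-1, -0.03, -0.7, 1.2, 0, 0, -3.5],
    [-1, -0.03, -1.5, 2.4, 0, 0, -3.5],
    [-1, -0.03, -2.03, 3.5, 0, 0, -3.5],
    [-1, -0.03, -2.03, 4.3, 0, 0, -3.5],
    [-1, -0.03, -2.03, 4.8, 0, 0, -3.5],
    [-1, -0.03, -2.03, 4.93, 0, 0, -3.5],
    [-1, -0.03, -2.03, 4.93, 0, 0, -3.5]
  ]
}}

```text
time: 15.5
position: [0.5631, 0.1556, 0.0184]
tool_rot: [0.935, -0.355, -0.0, 0.0]
ft_force: [0.2, -0.7, -0.0]
grip_width: 0.0871
```

```bash
python3 rel.py w12; python3 go.py .5642 .1553 .018 -41.5
```

```text
[0.5635 0.1559 0.0191] [ 0.0059 -0.0151 -0.0045  0.0017 -0.0012 -0.0008]
t 15.55 p [0.5635 0.1559 0.0191] yaw -41.547944938371046 w 0.08692122876919756 F [ 0.3757 -0.6662  0.3307]
delta [ 0.04 -0.    0.04] rot [-0. -0. -0.] rows 0.02777877899562961
```

View pics/w12.png

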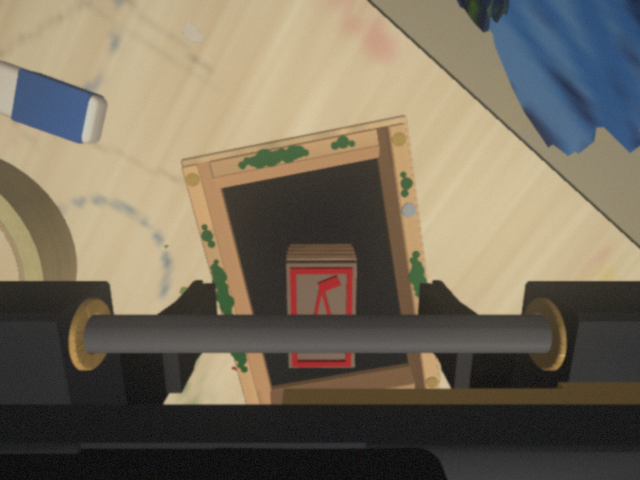

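The berry block is squared up and centred at columns 287–356. Gripping.

Emit:
{"method": "carry_out", "body": {
  "deltas": [
    [1, 0, 0, 0, 0, 0, 0],
    [1, 0, 0, 0, 0, 0, 0],
    [1, 0, 0, 0, 0, 0, 0],
    [1, 0, 0, 0, 0, 0, 0],
    [1, 0, 0, 0, 0, 0, 0],
    [1, 0, 0, 0, 0, 0, 0],
    [1, 0, 0, 0, 0, 0, 0],
    [1, 0, 0, 0, 0, 0, 0]
  ],
  "force": 20
}}

```text
time: 16.35
position: [0.5629, 0.1565, 0.0184]
tool_rot: [0.935, -0.354, -0.0, 0.0]
ft_force: [0.1, -1.6, -1.0]
grip_width: 0.0309
```

Emit:
{"method": "carry_out", "body": {
  "deltas": [
    [1, 0, 0, 0, 0, 0, 0],
    [1, 0, 0, 0, 0, 0, 0],
    [1, 0, 0, -0.3, 0, 0, 0],
    [1, 0, 0, -0.9, 0, 0, 0],
    [1, 0, 0, -1.8, 0, 0, 0],
    [1, 0, 0, -2.8, 0, 0, 0],
    [1, 0, 0, -3.6, 0, 0, 0],
    [1, 0, 0, -3.8, 0, 0, 0]
  ]
}}

```text
time: 17.15
position: [0.5649, 0.1567, 0.1171]
tool_rot: [0.935, -0.354, 0.003, -0.001]
ft_force: [1.1, 0.2, -0.9]
grip_width: 0.0279
```

```bash
python3 go.py .4835 -.1447 .1 -29
```

```text
t 17.15 p [0.5649 0.1567 0.1171] yaw -41.48538131908611 w 0.027861941476973035 F [ 1.1372  0.2129 -0.9172]
delta [ 5.55 11.19  0.66] rot [ -0.2  -0.3 -12.5] rows 6.2536263799272165
```

Emit:
{"method": "carry_out", "body": {
  "deltas": [
    [1, 0.5, 0.9, 0, 0, 0, -2],
    [1, 1.3, 2.6, 0, 0, 0, -4],
    [1, 2.2, 4.5, 0, 0, 0, -6],
    [1, 3.1, 6.3, 0.1, 0, 0, -8],
    [1, 4.0, 8.1, 0.3, 0, 0, -10],
    [1, 4.8, 9.8, 0.5, 0, 0, -12],
    [1, 5.4, 10.9, 0.55, 0, 0, -12.5],
    [1, 5.55, 11.2, 0.55, 0, 0, -12.5]
  ]
}}

```text
time: 17.95
position: [0.4808, -0.1485, 0.0996]
tool_rot: [0.968, -0.252, 0.0, 0.0]
ft_force: [0.6, -0.3, -1.6]
grip_width: 0.0279
```

Emit:
{"method": "carry_out", "body": {
  "deltas": [
    [1, 0, 0, 0, 0, 0, 0],
    [1, 0, 0, 0, 0, 0, 0],
    [1, 0, 0, 0, 0, 0, 0]
  ]
}}

```text
time: 18.25
position: [0.4815, -0.1436, 0.0998]
tool_rot: [0.968, -0.249, -0.0, -0.0]
ft_force: [-0.0, 0.2, -0.2]
grip_width: 0.0281
```

```bash
python3 rel.py w13; python3 go.py .4835 -.1447 .018 -29
```

```text
[ 0.4816 -0.1436  0.0998] [-0.0004 -0.0001 -0.0027 -0.0019 -0.0018 -0.0037]
t 18.3 p [ 0.4816 -0.1436  0.0998] yaw -28.857462990715597 w 0.028042126077061143 F [-0.1118  0.0787  0.1041]
delta [0.09 0.   3.27] rot [-0.   0.   0.1] rows 1.6370209029777174
```

View pics/w13.png

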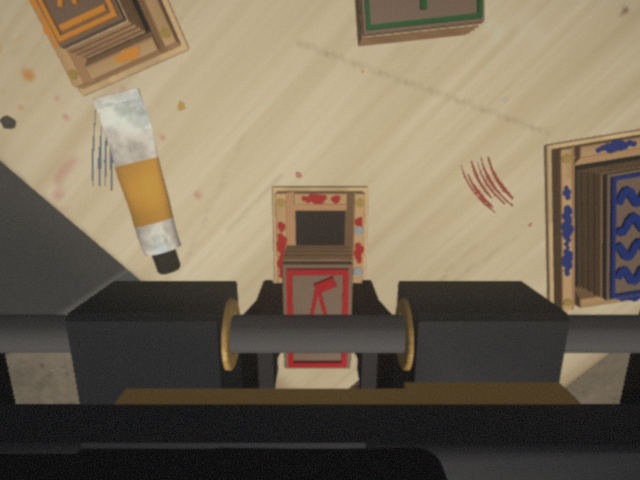

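View pics/w13c.png

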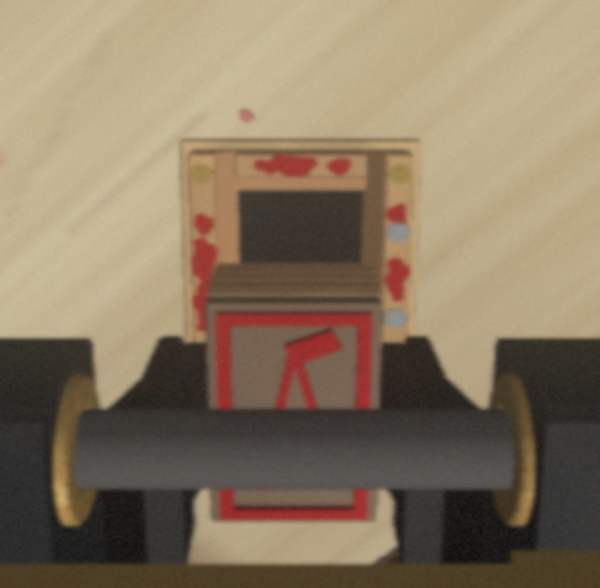

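The berry block is held over its board: recess floor columns 296–345 with its far edge at row 211, block top columns 284–352 with its edge near row 265.

```bash
python3 px.py w13 .004 211,296 211,345; python3 px.py w13 0 187,272.5 187,368; python3 px.py w13 .117 265,283.5 265,352.5
```

```text
211,296 [-14.6456 -24.0929  95.8301]
211,345 [ 17.0234 -24.0879  95.8208]
187,272.5 [-29.8361 -39.0898  99.8375]
187,368 [ 31.9005 -39.0809  99.8193]
265,283.5 [-13.7011 -23.485  -17.1703]
265,352.5 [ 12.2584 -23.4801 -17.1779]
```

Emit:
{"method": "carry_out", "body": {
  "deltas": [
    [1, 0.07, 0.04, 0.8, 0, 0, 0],
    [1, 0.07, 0.04, 1.6, 0, 0, 0],
    [1, 0.07, 0.04, 2.2, 0, 0, 0],
    [1, 0.07, 0.04, 2.6, 0, 0, 0],
    [1, 0.07, 0.04, 2.9, 0, 0, 0],
    [1, 0.07, 0.04, 3.1, 0, 0, 0],
    [1, 0.07, 0.04, 3.22, 0, 0, 0],
    [1, 0.07, 0.04, 3.22, 0, 0, 0]
  ]
}}

```text
time: 19.1
position: [0.4827, -0.1466, 0.0192]
tool_rot: [0.968, -0.25, 0.0, -0.0]
ft_force: [1.5, 1.8, -1.7]
grip_width: 0.0277
```

```bash
python3 rel.py w14; python3 go.py .4835 -.1447 .018 -29
```

```text
[ 0.4827 -0.1466  0.0193] [-0.0028 -0.0037  0.0009  0.0014  0.0037  0.0006]
t 19.15 p [ 0.4827 -0.1466  0.0193] yaw -29.011113161709904 w 0.028086412185176133 F [ 1.0978  3.3815 -1.0834]
delta [-0.01 -0.08  0.05] rot [-0. -0. -0.] rows 0.04906107872773911
```

View pics/w14.png

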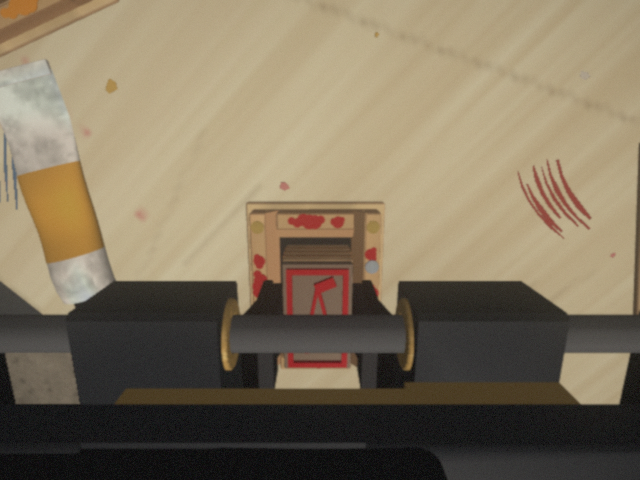

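It is in the recess with light contact on the near wall. I ease back about 1 mm, release and lift.

Emit:
{"method": "carry_out", "body": {
  "deltas": [
    [1, 0, -0.05, 0, 0, 0, 0],
    [0.5, 0, -0.05, 0, 0, 0, 0],
    [0, 0, -0.05, 0, 0, 0, 0],
    [0, 0, -0.05, 0, 0, 0, 0],
    [0, 0, -0.05, 0, 0, 0, 0],
    [0, 0, -0.05, -0.4, 0, 0, 0],
    [-1, 0, -0.05, -1.4, 0, 0, 0],
    [-1, 0, -0.05, -3.0, 0, 0, 0]
  ]
}}

```text
time: 19.95
position: [0.4815, -0.1451, 0.0939]
tool_rot: [0.968, -0.25, -0.002, -0.001]
ft_force: [0.0, -0.7, -0.5]
grip_width: 0.0528
```

```bash
python3 rel.py w15; python3 - <<'E'
from go import *
yw=np.radians(-23.2); off=.04
plan(.6102+off*np.sin(yw),-.0165-off*np.cos(yw),.13,-23.2)
E
```

```text
[ 0.4854 -0.147   0.1003] [ 0.0038  0.0365 -0.0156  0.0043 -0.1801  0.0023]
t 20.0 p [ 0.4854 -0.147   0.1003] yaw -28.969577458542375 w 0.056323154602737534 F [ 0.5687 -0.0768  3.4262]
delta [ 2.01 -5.39 -1.17] rot [ 0.  -0.4 -5.8] rows 2.935436415078996
```

View pics/w15.png

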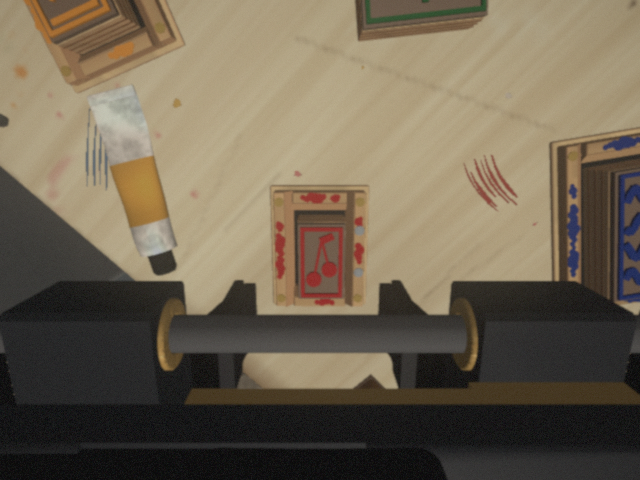

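The berry block lies in its recess at (258,322). Next the leaf block.

Emit:
{"method": "carry_out", "body": {
  "deltas": [
    [-1, 0.3, -0.7, -1, 0, 0, -2],
    [-1, 0.8, -2.1, -1.2, 0, 0, -4],
    [-1, 1.4, -3.7, -1.2, 0, 0, -5.8],
    [-1, 1.9, -5.0, -1.2, 0, 0, -5.8],
    [-1, 2.0, -5.4, -1.2, 0, 0, -5.8],
    [-1, 2.0, -5.4, -1.2, 0, 0, -5.8],
    [-1, 2.0, -5.4, -1.2, 0, 0, -5.8],
    [-1, 2.0, -5.4, -1.2, 0, 0, -5.8]
  ]
}}

```text
time: 20.8
position: [0.5907, -0.0528, 0.1241]
tool_rot: [0.979, -0.202, -0.001, 0.0]
ft_force: [0.2, 0.5, 0.6]
grip_width: 0.087
```

```bash
python3 rel.py w16; python3 - <<'E'
from wf import *
i,im,h,d=load('w16'); m=masks(h); print(fitr(i,m['green'],(190,320),.03,110,30)); P=cloud(i,d); print(P[200,320],P[215,300])
E
```

```text
[ 0.5909 -0.0529  0.1241] [ 0.0012  0.0021 -0.0069  0.0035 -0.0015  0.0015]
(array([ 0.6091, -0.0159]), array([59.1, 91. ]), 66.8)
[ 0.6039 -0.0241  0.0302] [ 0.588  -0.0284  0.0276]
```

View pics/w16.png

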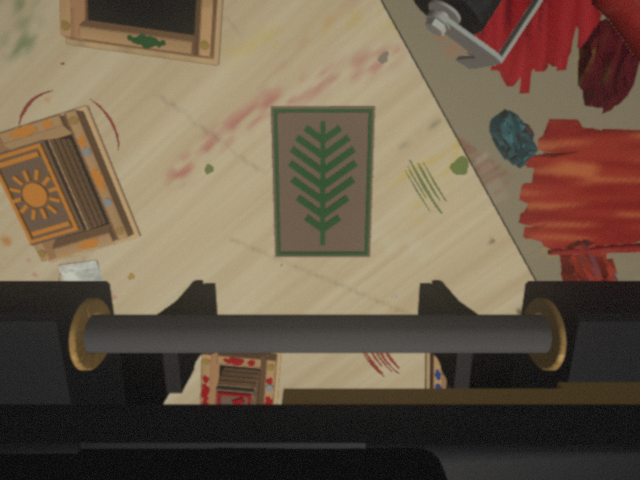

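The leaf block alone now shows full face at (181,323), squared to the tool; its top is at about 0.030.

```bash
python3 go.py .6098 -.0162 .014 -23.2
```

```text
t 20.85 p [ 0.5909 -0.0529  0.1241] yaw -23.278946572477754 w 0.08708806870660275 F [ 0.5811 -0.5406 -0.3601]
delta [ 0.12 -1.65  4.4 ] rot [ 0.   0.1 -0.1] rows 2.352149041710834
```

Emit:
{"method": "carry_out", "body": {
  "deltas": [
    [-1, 0.05, -0.6, 0.6, 0, 0, 0],
    [-1, 0.1, -1.3, 1.6, 0, 0, 0],
    [-1, 0.1, -1.65, 2.7, 0, 0, 0],
    [-1, 0.1, -1.65, 3.7, 0, 0, 0],
    [-1, 0.1, -1.65, 4.25, 0, 0, 0],
    [-1, 0.1, -1.65, 4.4, 0, 0, 0],
    [-1, 0.1, -1.65, 4.4, 0, 0, 0],
    [1, 0.1, -1.65, 4.4, 0, 0, 0]
  ],
  "force": 30
}}

```text
time: 21.65
position: [0.6116, -0.0154, 0.0151]
tool_rot: [0.98, -0.201, 0.001, -0.0]
ft_force: [0.6, -0.7, -0.1]
grip_width: 0.0841
```

Emit:
{"method": "carry_out", "body": {
  "deltas": [
    [1, 0, 0, 0, 0, 0, 0],
    [1, 0, 0, 0, 0, 0, 0],
    [1, 0, 0, 0, 0, 0, 0],
    [1, 0, 0, 0, 0, 0, 0],
    [1, 0, 0, 0, 0, 0, 0],
    [1, 0, 0, 0, 0, 0, 0]
  ]
}}

```text
time: 22.25
position: [0.6111, -0.0151, 0.0151]
tool_rot: [0.98, -0.201, 0.0, 0.0]
ft_force: [-1.7, -0.1, 5.0]
grip_width: 0.0637
```

Emit:
{"method": "carry_out", "body": {
  "deltas": [
    [1, 0, 0, 0, 0, 0, 0],
    [1, 0, 0, -0.3, 0, 0, 0],
    [1, 0, 0, -0.9, 0, 0, 0],
    [1, 0, 0, -1.8, 0, 0, 0],
    [1, 0, 0, -2.7, 0, 0, 0],
    [1, 0, 0, -3.3, 0, 0, 0],
    [1, 0, 0, -3.4, 0, 0, 0]
  ]
}}

```text
time: 22.95
position: [0.6123, -0.0153, 0.1018]
tool_rot: [0.98, -0.201, 0.002, -0.0]
ft_force: [0.4, 0.1, -2.1]
grip_width: 0.0637
```

```bash
python3 go.py .5685 .1593 .1 -30.8
```

```text
t 22.95 p [ 0.6123 -0.0153  0.1018] yaw -23.185165460595975 w 0.06367734021124379 F [ 0.3532  0.0945 -2.0958]
delta [-4.36 -5.73  0.06] rot [-0.1 -0.3  7.6] rows 3.5995708926955863
```

Emit:
{"method": "carry_out", "body": {
  "deltas": [
    [1, -0.4, -0.6, 0, 0, 0, 1],
    [1, -1.3, -1.7, 0, 0, 0, 3],
    [1, -2.3, -3.0, 0, 0, 0, 5],
    [1, -3.3, -4.3, 0, 0, 0, 7],
    [1, -4.0, -5.3, 0, 0, 0, 7.6],
    [1, -4.36, -5.73, 0, 0, 0, 7.6],
    [1, -4.36, -5.73, 0, 0, 0, 7.6],
    [1, -4.36, -5.73, 0, 0, 0, 7.6]
  ]
}}

```text
time: 23.75
position: [0.5672, 0.1588, 0.0989]
tool_rot: [0.964, -0.265, 0.0, 0.0]
ft_force: [0.9, -0.1, -0.8]
grip_width: 0.0636
```

Emit:
{"method": "carry_out", "body": {
  "deltas": [
    [1, 0, 0, 0, 0, 0, 0],
    [1, 0, 0, 0, 0, 0, 0]
  ]
}}

```text
time: 23.95
position: [0.5676, 0.1581, 0.0992]
tool_rot: [0.964, -0.266, 0.0, 0.0]
ft_force: [-0.6, 0.7, -1.3]
grip_width: 0.0637
```

```bash
python3 rel.py w17; python3 go.py .5685 .1593 .019 -30.8
```

```text
[0.5675 0.1582 0.0992] [ 0.0051 -0.002   0.002   0.0022 -0.0007  0.0005]
t 24.0 p [0.5675 0.1582 0.0992] yaw -30.89883881440139 w 0.06386260248569414 F [ 0.2866 -0.0812 -1.5359]
delta [ 0.01 -0.06  3.21] rot [ 0.  -0.  -0.1] rows 1.6044029496388637
```

View pics/w17.png

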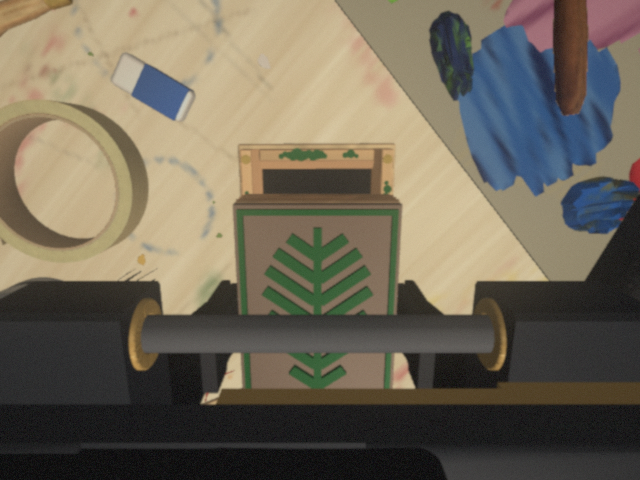

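View pics/w17c.png

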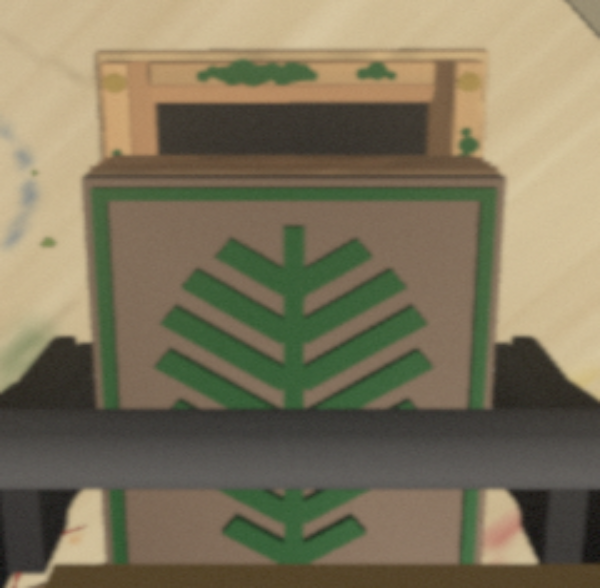

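The leaf block is held over its board: recess columns 263–372 with its far edge at row 169, block top columns 234–401 with its edge near row 207.

```bash
python3 px.py w17 .004 169,263.2 169,371.6; python3 px.py w17 0 144.8,238.8 144.8,394.5; python3 px.py w17 .115 207,234 207,401.6
```

```text
169,263.2 [-34.5975 -50.8061  95.1956]
169,371.6 [ 33.4709 -50.808   95.2104]
144.8,238.8 [-49.9379 -65.4973  99.1913]
144.8,394.5 [ 47.8823 -65.506   99.2125]
207,234 [-31.2324 -45.2072 -15.8033]
207,401.6 [ 30.0744 -45.2029 -15.79  ]
```

```bash
python3 - <<'E'
from wf import *
i,im,h,d=load('w17'); p,q=json.load(open('pics/w17.o')); T=(cloud(i,d)-p)@R.from_quat(q).as_matrix()
for r in range(186,216,3): print(r,T[r,300:340].mean(0)*1000,im[r,320])
E
```

```text
186 [  0.7679 -40.2101  94.8762] [47 55 59]
189 [  0.7638 -38.3185  94.8249] [43 52 55]
192 [  0.7705 -36.4303  94.6983] [44 49 55]
195 [  0.1915 -46.2661   8.6456] [54 77 98]
198 [  0.1393 -46.1314   0.7208] [ 55  80 102]
201 [  0.0879 -46.1245  -7.2953] [ 68  89 114]
204 [ -0.1064 -46.4217 -16.4946] [60 71 86]
207 [  0.0575 -44.7484 -13.0548] [ 86 103 123]
210 [  0.0415 -43.945  -14.9346] [56 91 62]
213 [  0.0444 -42.8251 -14.9389] [60 98 63]
```

Emit:
{"method": "carry_out", "body": {
  "deltas": [
    [1, 0, -0.1, 0.8, 0, 0, 0],
    [1, 0, -0.1, 1.6, 0, 0, 0],
    [1, 0, -0.1, 2.2, 0, 0, 0],
    [1, 0, -0.1, 2.6, 0, 0, 0],
    [1, 0, -0.1, 2.9, 0, 0, 0],
    [1, 0, -0.1, 3.1, 0, 0, 0],
    [1, 0, -0.1, 3.18, 0, 0, 0],
    [1, 0, -0.1, 3.18, 0, 0, 0]
  ]
}}

```text
time: 24.8
position: [0.5684, 0.1617, 0.0198]
tool_rot: [0.964, -0.265, 0.0, -0.0]
ft_force: [0.4, 0.3, -1.6]
grip_width: 0.0636
```

```bash
python3 rel.py w18; python3 go.py .5685 .1593 .019 -30.8
```

```text
[0.5686 0.1618 0.0201] [ 0.0014 -0.0036 -0.0021  0.0001 -0.0007  0.0003]
t 24.85 p [0.5686 0.1618 0.0201] yaw -30.786908012350718 w 0.06354456677407522 F [-0.079   0.5993 -2.0364]
delta [0.05 0.09 0.04] rot [-0. -0.  0.] rows 0.0545827347126096
```

View pics/w18.png

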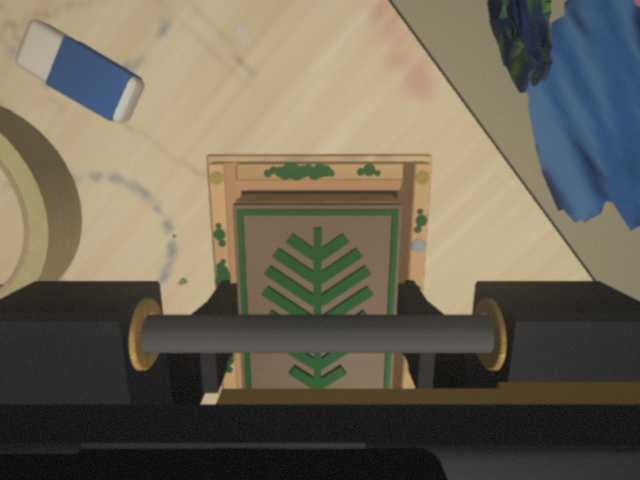

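The leaf block is inside its recess with a dark gap along the far end. Releasing and lifting away.

Emit:
{"method": "carry_out", "body": {
  "deltas": [
    [0, 0, 0, 0, 0, 0, 0],
    [-1, 0, 0, 0, 0, 0, 0],
    [-1, 0, 0, 0, 0, 0, 0],
    [-1, 0, 0, 0, 0, 0, 0],
    [-1, 0, 0, -0.4, 0, 0, 0],
    [-1, 0, 0, -1.2, 0, 0, 0],
    [-1, 0, 0, -2.6, 0, 0, 0],
    [-1, 0, 0, -4.2, 0, 0, 0]
  ]
}}

```text
time: 25.65
position: [0.5673, 0.1616, 0.1254]
tool_rot: [0.964, -0.265, -0.001, 0.0]
ft_force: [1.2, -0.3, -0.4]
grip_width: 0.0868
```

Emit:
{"method": "carry_out", "body": {
  "deltas": [
    [-1, 0, 1.5, -2, 0, 0, 0],
    [-1, 0, 3, -3, 0, 0, 0],
    [-1, 0, 4, -4, 0, 0, 0],
    [-1, 0, 5, -5, 0, 0, 0],
    [-1, 0, 5.5, -5, 0, 0, 0],
    [-1, 0, 5.5, -5, 0, 0, 0],
    [-1, 0, 5.5, -5, 0, 0, 0],
    [-1, 0, 5.5, -5, 0, 0, 0]
  ]
}}

```text
time: 26.45
position: [0.4976, 0.0444, 0.2485]
tool_rot: [0.964, -0.265, -0.001, -0.0]
ft_force: [0.9, 1.3, -0.4]
grip_width: 0.0868
```

```bash
python3 rel.py w19; python3 -c "
from wf import *
shot('t19','top'); shot('s19','scene')
im=cv2.imread('pics/s19.png'); cv2.imwrite('pics/s19c.png',cv2.resize(im[210:360,170:440],None,fx=2.9,fy=2.9))"
```

```text
[0.4977 0.0444 0.2486] [ 0.0018  0.0014 -0.0025 -0.0019  0.0008 -0.001 ]
```

View pics/w19.png

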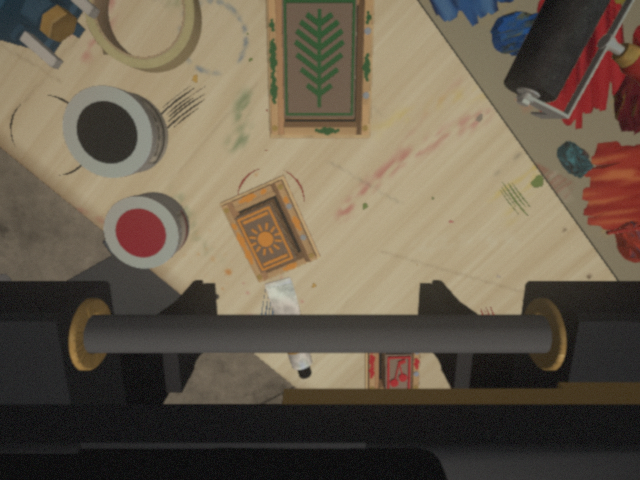

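View pics/s19c.png

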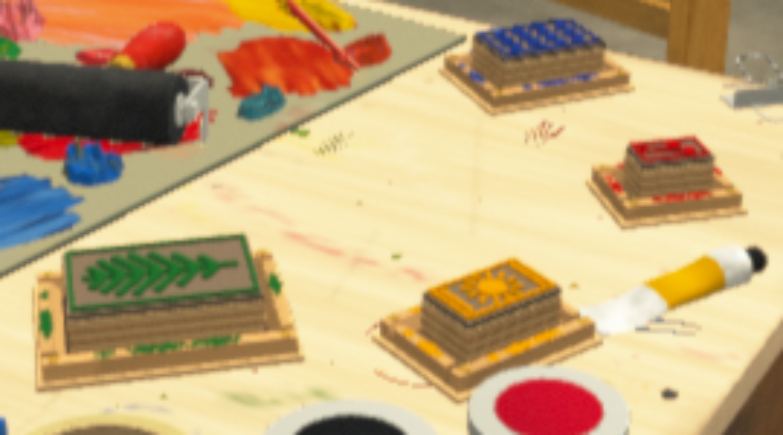

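View pics/t19.png

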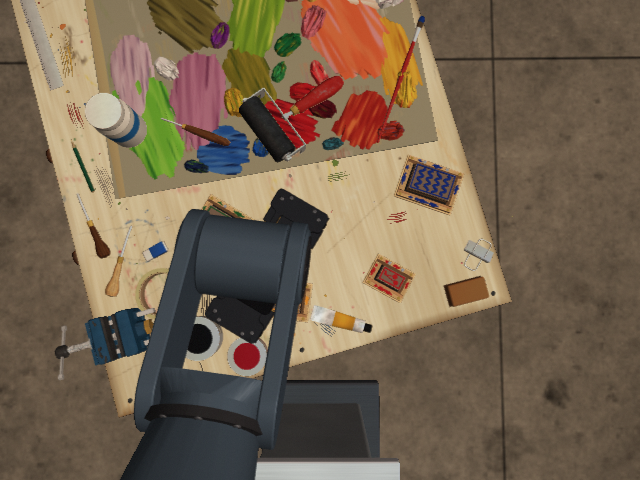

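The wrist, scene and top views show all four blocks inside their boards. I move the arm aside for a measured final check from the top.

```bash
python3 go.py .32 -.42 .25 -30.8
```

```text
t 26.6 p [0.4978 0.0443 0.2487] yaw -30.72541605889883 w 0.087236357739726 F [-0.1415 -0.0255 -0.0028]
delta [ 3.38 19.6  -0.04] rot [0.  0.1 0.1] rows 9.944088682759745
```

Emit:
{"method": "carry_out", "body": {
  "deltas": [
    [-1, 0.3, 1.5, 0, 0, 0, 0],
    [-1, 0.6, 3.3, 0, 0, 0, 0],
    [-1, 0.9, 5.1, 0, 0, 0, 0],
    [-1, 1.2, 6.9, 0, 0, 0, 0],
    [-1, 1.5, 8.7, 0, 0, 0, 0],
    [-1, 1.8, 10.5, 0, 0, 0, 0],
    [-1, 2.1, 12.3, 0, 0, 0, 0],
    [-1, 2.4, 14.1, 0, 0, 0, 0]
  ]
}}

```text
time: 27.4
position: [0.3684, -0.2913, 0.2494]
tool_rot: [0.964, -0.265, -0.0, -0.0]
ft_force: [1.2, -1.0, -0.1]
grip_width: 0.0872
```

Emit:
{"method": "carry_out", "body": {
  "deltas": [
    [-1, 0.3, 1.7, 0, 0, 0, 0],
    [-1, 0.6, 3.2, 0, 0, 0, 0],
    [-1, 0.9, 4.6, 0, 0, 0, 0],
    [-1, 1, 5.4, 0, 0, 0, 0],
    [-1, 1, 5.4, 0, 0, 0, 0],
    [-1, 1, 5.4, 0, 0, 0, 0]
  ]
}}

```text
time: 28.0
position: [0.3214, -0.418, 0.2489]
tool_rot: [0.964, -0.266, -0.001, -0.001]
ft_force: [-1.0, 1.0, -0.5]
grip_width: 0.087
```

```bash
python3 -c "
from wf import *
shot('t20','top')
i,im,h,d=load('t20'); m=masks(h); P=cloud(i,d)
cv2.imwrite('pics/t20c.png',cv2.resize(im[145:335,175:475],None,fx=2.6,fy=2.6))
z=.034
# expected board centres (top camera) 
B=dict(leaf=(.5703,.1591,59.3,'green'),wave=(.6602,-.2224,70.8,'blue'),sun=(.4454,.0492,82.7,'yellow'),berry=(.4848,-.1453,61.1,'red'))
for n,(x,y,a,c) in B.items():
    uv=proj(i,np.array([x,y,z]))[0][0]; r,cc=int(round(uv[1])),int(round(uv[0]))
    bx=dict(leaf=22,wave=19,sun=14,berry=11)[n]
    f=fitr(i,m[c],(r,cc),z,bx,2); print(n,'off mm',(f[0]-[x,y])*1000,f[1],'dang',f[2]-a,'topz',np.median(P[r-4:r+5,cc-4:cc+5,2]))
"; python3 -c "
from h import *
o=get_obs(); print(o['time'],o['position'])"
```

```text
leaf off mm [1.968  1.7176] [78.9 79.4] dang 30.400000000000006 topz 0.03325101551076082
wave off mm [-0.2587  0.3526] [64.8 67.9] dang 18.799999999999997 topz 0.033048964033469685
sun off mm [-2.6695  1.7989] [41.3 49. ] dang 7.0 topz 0.03318483268042849
berry off mm [0.1595 0.7973] [37.9 38.1] dang 28.6 topz 0.032762452135082665
28.05 [ 0.3216 -0.4174  0.2491]
```

View pics/t20c.png

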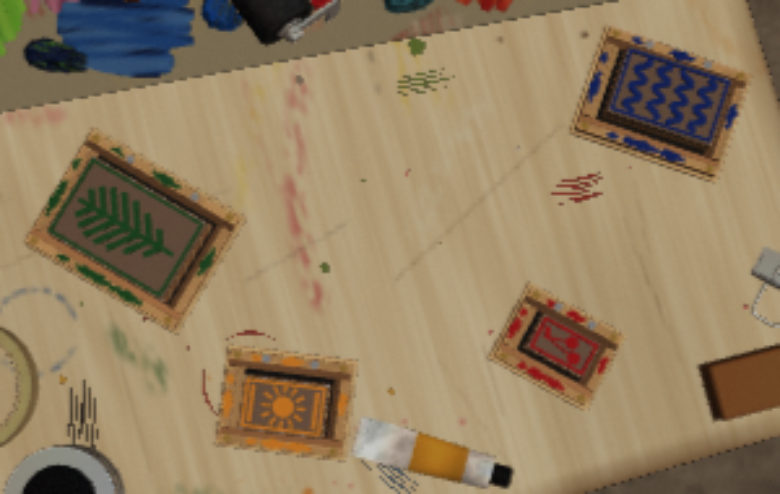

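All four look seated and level, with tops at about 0.033. The board smears spoiled the fits, so I repeat them with the largest connected patch and check flatness from the depth.

```bash
python3 -c "
from wf import *
i,im,h,d=load('t20'); m=masks(h); P=cloud(i,d); z=.034
B=dict(leaf=(.5703,.1591,59.3,64,96),wave=(.6602,-.2224,70.8,50,78),sun=(.4454,.0492,82.7,38,60),berry=(.4848,-.1453,61.1,28,46))
for n,(x,y,a,w,l) in B.items():
    u=np.array([np.cos(np.radians(a)),np.sin(np.radians(a))]); v=np.array([-u[1],u[0]])
    X=P[...,:2]-[x,y]; s=(P[...,2]>.027)&(P[...,2]<.06)&(np.abs(X@u)<l/2000+.008)&(np.abs(X@v)<w/2000+.008)
    p=np.argwhere(s); W=np.array([atz(i,r,c,z)[:2] for r,c in p]).astype(np.float32)*1000
    rr=cv2.minAreaRect(W); b=cv2.boxPoints(rr); e=max((b[1]-b[0],b[2]-b[1]),key=np.linalg.norm)
    q=P[s]; A=np.c_[q[:,:2]-q[:,:2].mean(0),np.ones(len(q))]; co=np.linalg.lstsq(A,q[:,2],rcond=None)[0]
    print(n,'off',np.array(rr[0])-[x*1000,y*1000],np.round(rr[1],1),'dang',(np.degrees(np.arctan2(e[1],e[0]))-a+90)%180-90,'tilt deg',np.degrees(np.hypot(*co[:2])),'z',co[2])
"
```

```text
leaf off [-1.4716 -0.5841] [96.8 63.5] dang -0.19396973 tilt deg 0.3622433668924164 z 0.033029795269314856
wave off [-0.5408 -0.3841] [77.8 50.5] dang 0.11268616 tilt deg 0.49047433968311566 z 0.032848361160319854
sun off [-1.6581 -0.7009] [59.7 37.6] dang -0.06021118 tilt deg 0.5372208362521471 z 0.032863747383749586
berry off [-0.1824 -0.5901] [45.6 27.8] dang -0.123413086 tilt deg 0.3139888828600561 z 0.03284174272859814
```

All four pass: offsets are under 2 mm, angles under 0.2° and tilt under 0.6°. Handing in.

```bash
python3 -c "
from rig import *
print(hand_in())"
```

```text
the job is handed in; nothing more can be done
None
```

All four blocks are in their own boards, and I handed the job in at about 28 s of the 96 s allowed. I took the pile apart from the top: sun, then wave. After that I moved berry out of the leaf board into its own, and leaf went in last. Each block was checked against its board with the wrist camera before it was lowered.

**Final top-camera check, arm clear of the work:**

| Block | Off recess centre | Angle error | Tilt |
|---|---|---|---|
| leaf | 1.6 mm | 0.2° | 0.4° |
| wave | 0.7 mm | 0.1° | 0.5° |
| sun | 1.8 mm | 0.1° | 0.5° |
| berry | 0.6 mm | 0.1° | 0.3° |

- **Height:** all the block tops measured about 33 mm. The text's sizes give 34 mm for a block resting on the recess floor, so the 1 mm gap is within the calibration.
- **Camera disagreement:** the top and wrist cameras differed by about 2–3 mm in x. I used values between the two and corrected each placing from the wrist view.
- **Failed check:** my first final fit by ink colour picked up the smears on the battens and gave useless angles and sizes. I replaced it with the depth-based fit shown in the table.
- **Contact:** the berry block touched its recess wall lightly, at about 3 N, as it went in. I eased it back about 1 mm before letting go.

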